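# Free the jammed sample turntable and bring the calibration puck under the reading head

## Task

On the roast-colour meter a tall tin was left on the turntable under the reading head, where it is too tall to pass below the steel shields on either side and so stops the table from turning. Take it out and stand it gently upright in the shallow grey tray, then turn the table until the solid calibration puck has clicked into place right under the head. Keep the puck and the open pans sitting in their places on the table throughout, and do not disturb the cup, the timer or the scale.

Things in the scene. Friction and masses are not known exactly. Their poses are not given: they have to be found in the camera images.
- meter: Roast-colour meter, fixed: a grey round base, 330 mm across, 22 mm high, with a turntable on top. Origin: on the turntable's axis at the work surface. Its x axis points level from the axis towards the reading head, z up. The foot of column and shields reaches to x = 207 mm, y = -120 to 120 mm.
- head (a point): Reading head, a black block, 60 mm (meter's x) by 90 mm (y), overhanging the turntable 125 mm out from its axis. The point is the centre of its underside (lens ring), 236 mm above the work surface; the head's top is at 325 mm. Axes as the meter's.
- column (a point): Top of the column that carries the head: 26 x 26 mm, 310 mm high, at x = 185, y = 105 mm from the turntable's axis. A cross arm, 270 to 300 mm high, runs from it to the head.
- shield_l (a point): Steel shield on the meter's +y side of the reading place: upright plate 4 mm thick at y = 68 mm, from x = 80 to 180 mm, from 70 to 106 mm above the work surface, on a 14 mm square post at x = 177 mm, outside the disc. The point is its upper edge's end nearest the turntable's axis. Low things on the turntable pass below it.
- shield_r (a point): The same shield on the meter's -y side, at y = -68 mm.
- read_spot (a point): Point on the turntable's top surface (34 mm above the work surface) straight below the centre of the reading head, fixed to the meter; axes as the meter's.
- turntable (a joint): Angle of the turntable, rad, counter-clockwise from above, 0 at the start. Aluminium disc, 326 mm across, top at 34 mm, six places 60 degrees apart at radius 125 mm, each ringed by four pins 7 mm high. It has a detent wherever a place is under the head: past half-way it pulls itself into the next place, short of that it swings back (0.2 N m to overcome).
- knob (a point): Black bar grip on the turntable's axis, turning with it: 60 mm long along the point's x axis, 14 mm wide along its y axis, from 40 to 74 mm above the work surface. The point lies on the axis, 60 mm above the work surface.
- tin: Closed plain steel tin, 54 mm diameter, 85 mm high, 150 to 290 g, standing on the turntable under the reading head. Origin: centre of its underside, z up.
- puck: Calibration puck: solid steel disc, 56 mm diameter, 20 mm high, with a 14 mm button on top (27 mm in all), in one of the places of the turntable. Origin: centre of its underside.
- pan1: Empty open steel sample pan, 56 mm diameter, 20 mm high, in a place of the turntable. Origin: centre of its underside.
- pan2: Empty open steel sample pan, 56 mm diameter, 20 mm high, in a place of the turntable. Origin: centre of its underside.
- pan3: Empty open steel sample pan, 56 mm diameter, 20 mm high, in a place of the turntable. Origin: centre of its underside.
- tray: Shallow grey tray, fixed, 160 x 160 mm outside, walls 4 mm thick and 14 mm high, floor about 4 mm thick. Left or right of the meter. Origin: centre of its underside.
- scale: Bystander: black scale, fixed, 150 x 130 mm, 27 mm high, on the other side of the meter from the tray. Origin: centre of its underside.
- cup: Bystander: loose white tasting cup, 76 mm across, 70 mm high. Origin: centre of its underside.
- timer: Bystander: loose white timer, 60 x 90 mm, 22 mm high. Origin: centre of its underside.
Not all that is in view belongs to the job. Leave any purple look-alike of the pan3 alone. Of the things that look like the tray, the larger one is meant.

How it is judged:
On the way, in this order (a step that is already met when the one before it is completed fails the run):
1. the tin stands upright in the tray (x of tin in the frame of tray between -0.055 and 0.055 m and y of tin in the frame of tray between -0.055 and 0.055 m and angle between tin's own z axis and vertical below 0.1 rad and height (world z) of tin below 0.012 m), for 0.2 s.
2. the puck is under the reading head (horizontal distance between puck and read_spot below 0.009 m and height (world z) of puck below 0.04 m and angle between puck's own z axis and vertical below 0.1 rad), for 0.2 s.
At the end, for the whole second after the job is handed in: The tin stands upright (within 0.1 rad), at rest on the floor of the tray, its centre within 55 mm of the tray's centre along both tray axes. The puck lies flat on the turntable within 9 mm of the spot below the head's centre, the turntable at rest, and the three pans lie flat on the turntable (all of step 1 and all of step 2 and velocity of joint turntable between -0.05 and 0.05 rad/s and linear speed of tin below 0.02 m/s and angular speed of tin below 0.2 rad/s and height (world z) of pan1 between 0.028 and 0.04 m and height (world z) of pan2 between 0.028 and 0.04 m and height (world z) of pan3 between 0.028 and 0.04 m and height (world z) of puck above 0.028 m and angle between each of pan1, pan2, pan3's own z axis and vertical below 0.1 rad); the robot touches nothing.
It fails at once if the puck or a pan is lifted out of its place (height (world z) of any of puck, pan1, pan2, pan3 above 0.048 m).
It fails at once if the tin is set down hard or dropped into the tray (over 60 N) (contact force between tin and tray above 60 N).
It fails at once if the cup or the timer is shifted by more than 15 mm, or the scale is pressed with more than 15 N (distance of any of cup, timer from where it was at the start of the episode above 0.015 m or contact force between scale and anything else above 15 N).
It also fails if it takes over 72 s, if anything falls off the work surface, if the arm or the gripper's body presses on something with over 40 N, if the wrist force passes 120 N, or if a joint passes its speed limit or range.

## Robot

A 7-joint arm with a two-finger parallel gripper is mounted at the origin on the work surface. World frame = base frame: x ahead of the robot, y to its left, z up, the work surface at z = 0. Lengths are in m, angles in rad, forces in N, time in s.
With the tool pointing down it reaches from about 0.35 to 0.9 m from the base axis. Payload 8.1 kg.
Tool frame: the origin (TCP) lies at the centre of the arm's flange, where the gripper is bolted on; the fingertips stand 173 mm ahead of it and the grasp point (between the pads) lies 155 mm ahead of it (arm.tip_reach is the distance from the TCP to the fingertips, in m); z points along the fingers, y is the line along which they close (so a half turn about z gives the same grasp; the last joint's range is limited). The gripper opens to 85 mm and grips with 20 to 120 N. Pads are 22 mm wide; open, the fingers measure 114 mm over their backs; the gripper's body (76 mm by 85 mm) begins 54 mm behind the grasp point. The pads swing forward as they close: fully open they stand 13 mm farther back than shut.
Start: joints at [-1.208, 0.434, 0.025, 1.573, -0.012, 1.134, -0.075], TCP at [0.281, 0.558, 0.405] pointing down, gripper open.
Joint ranges: [-2.62, 2.62], [-0.44, 2.09], [-1.27, 1.32], [0.08, 2.57], [-1.32, 4.46], [0.12, 2], [-2.74, 2.74]. Speed limits (rad/s): [2.22, 2.22, 3.01, 3.01, 3.14, 3.14, 3.14].

## Interface

Orientations are given as [roll, pitch, yaw] about the fixed x, y, z axes, in that order (R = Rz(yaw) Ry(pitch) Rx(roll)).
In Python, from plant import sensors, optics, arm gives the robot as it stands.
- The arm moves only by the shell command python3 -m inch 'ROWS' [FORCE]. ROWS is JSON, a list of rows, each an object with "hand": the finger opening in cm, from 0 to 8.54; "delta_pos": the shift along the tool's x, y, z in cm, a list of three; "turn": the turn, a rotation vector about the tool's x, y, z in degrees, a list of three. In form: [{"hand": hand, "delta_pos": [dx, dy, dz], "turn": [ax, ay, az]}, ...]. A call has 1 to 5 rows; each row shifts and turns the commanded pose from where the row before left it, along the tool's axes as they then stand; what a row does not reach is not made up. A row lasts 1/10 s, in which the tool goes at most 50 mm and 8.59 degrees, less where a joint would pass 70% of its speed; a pose out of reach is approached as far as the arm can. A call is refused whole if a number of a shift passes 5 or a number of a turn 8.59, either way. A call with a gripper value outside its range is refused whole. The fingers move at their own pace and stop on an object; FORCE is the grip in N (left out, the last holds). Time passes only in rows, so rows that do not move let the fingers close. It gives the time, the measured TCP pose, the force, the opening and the grip force at its end, in the units of the state.
- sensors.get_obs(): the state, without advancing time (a new reading comes with each control period).
- optics.capture(name): name is "scene" or "top"; returns (picture, depth): 400x640x3 uint8, blue, green, red; 400x640 float32, m along the optical axis (not along the pixel's ray), 0 where there is no reading.
- optics.calibration(name): a dict with "fx", "fy", "cx", "cy" (pixels), "position" and "rotation" of the camera in the world. Camera axes: x right, y up, looking along -z (the intrinsics and any distortion apply to the point x, -y, -z); pixel columns grow to the right and rows downward; lengths in m; the calibration is good to about 2 mm. A picture is of the moment at which its call begins. calibration takes no time and is no camera call.
- arm.job_done(): hands the job in; it is judged then, once.
The state is a dict: "t": time; "q": joint angles; "joint_velocities": joint speeds; "tau": joint torques, N m; "tool_pos": TCP position; "ee_rot": TCP orientation; "force": force on the tool from outside, world axes, zero at the start; "wrist_torque": the same for the moment, N m; "finger_gap": finger opening in m; "gripper_force": force on a finger pad.
Only numpy, scipy, OpenCV 4.12 (cv2) and the standard library are available. Lean on these libraries where they do the work, as an engineer would, in place of code of your own. Each camera call takes 0.05 s, during which the arm holds its last target. There are 200 camera calls.

## Working session

There is one attempt and no reset: what is moved stays moved. The work goes in short steps, Python scripts to look and compute and a shell command to move; the robot and the scene stay as the last step left them, time stands still between calls to the robot, and variables do not carry over. Pictures are saved under pics/ and viewed, at most 11 in all, crops included, and the job is handed in when it is done.

```bash
mkdir -p pics; ls; python3 - <<'E'
from plant import sensors,optics,arm
import cv2,numpy as np
print(sensors.get_obs())
for n in("scene","top"):
    p,d=optics.capture(n);cv2.imwrite(f"pics/{n}0.png",p);np.save(f"pics/{n}0.npy",d);print(n,optics.calibration(n),(d>0).mean())
E
```

```text
pics
{'t': 0.0, 'q': array([-1.2076168 ,  0.43522705,  0.0249851 ,  1.57412642, -0.01160728,
        1.13399203, -0.07508325]), 'joint_velocities': array([ 0.00103546,  0.00087719, -0.00054936,  0.00220305, -0.00022786,
       -0.00092566, -0.00052582]), 'tau': array([-9.50551475e-04, -6.70459414e+01,  1.02477260e+00, -3.16208947e+01,
        1.55735988e-02,  1.25666618e-02,  8.22631510e-07]), 'tool_pos': array([0.2806248 , 0.5581869 , 0.40391202]), 'ee_rot': array([-3.13999145e+00,  1.44236926e-04,  2.67574580e+00]), 'force': array([-0.05574791, -0.14753815,  0.39897106]), 'wrist_torque': array([-0.03310995, -0.00564107,  0.03553546]), 'gripper_force': 0.0, 'finger_gap': 0.08519263843028546}
scene {'fx': 436.3026424003425, 'fy': 436.3026424003425, 'cx': 320.0446075795441, 'cy': 201.24717204547537, 'position': array([1.31254539, 0.71274474, 0.88476544]), 'rotation': array([1.00053305, 0.01766611, 2.27491303])} 0.98737890625
top {'fx': 362.92199003532977, 'fy': 362.92199003532977, 'cx': 318.74275711115445, 'cy': 199.1773887543695, 'position': array([0.43998737, 0.0162486 , 1.23132202]), 'rotation': array([ 0.06928895, -0.01800037, -1.58382346])} 0.9960625
```

View pics/scene0.png

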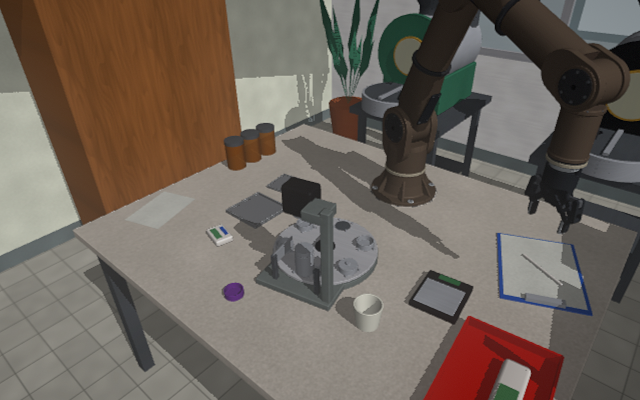

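View pics/top0.png

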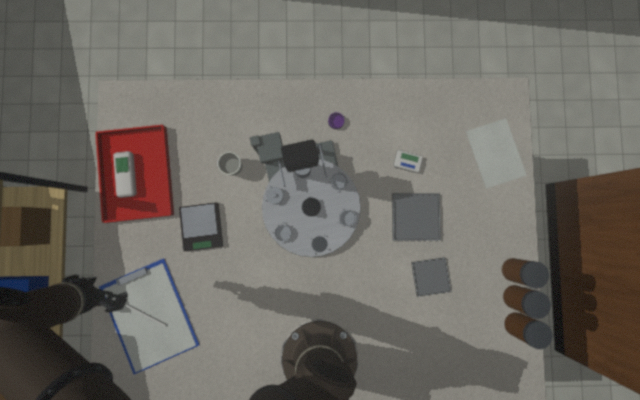

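The scene camera shows the meter at about (325,250), with the tin between the shields at (300,250). In the top view the turntable axis is near (311,207), the head near (300,155), the larger tray at (416,217), the timer at (408,161), the cup at (230,163) and the scale at (201,227).

```bash
cat > h.py <<'E'
import numpy as np,cv2
from scipy.spatial.transform import Rotation as R
from plant import optics
def pts(n,d):
    c=optics.calibration(n);v,u=np.mgrid[:400,:640]
    P=np.stack([(u-c['cx'])/c['fx']*d,-(v-c['cy'])/c['fy']*d,-d],-1)
    return P@R.from_euler('xyz',c['rotation']).as_matrix().T+c['position']
def ray(n,u,v):
    c=optics.calibration(n);r=np.array([(u-c['cx'])/c['fx'],-(v-c['cy'])/c['fy'],-1])
    return c['position'],R.from_euler('xyz',c['rotation']).as_matrix()@r
def atz(n,u,v,z):
    p,r=ray(n,u,v);return p+r*(z-p[2])/r[2]
E
python3 - <<'E'
import cv2,numpy as np
from h import *
t=cv2.imread('pics/top0.png');s=cv2.imread('pics/scene0.png')
a=cv2.resize(t[130:260,240:370],(600,600),interpolation=3)
cv2.imwrite('pics/ct.png',a)
cv2.imwrite('pics/cs.png',cv2.resize(s[170:310,250:390],(600,600),interpolation=3))
d=np.load('pics/top0.npy');P=pts('top',d)
for nm,(u,v) in dict(tray=(416,217),tray_edge=(394,217),table=(380,300),disc=(311,225),knob=(311,207),head=(300,155),p1=(275,197),p2=(285,233),p3=(319,244),p4=(350,218),p5=(340,180),cup=(230,163),col=(257,143),timer=(408,161),scale=(201,227)).items(): print(nm,P[v,u].round(3))
# head top
m=(abs(P[...,2]-.325)<.012)&(abs(P[...,1])<.25)&(P[...,0]>.5)&(P[...,0]<.9)
m[:130]=0
v,u=np.nonzero(m);Q=P[m];print(len(Q),Q.mean(0),cv2.minAreaRect(Q[:,:2].astype(np.float32)))
m=(P[...,2]<.06)&(P[...,2]>.027)&(abs(P[...,1])<.25)&(P[...,0]>.3)&(P[...,0]<.66)
Q=P[m];print(len(Q),cv2.minEnclosingCircle(Q[:,:2].astype(np.float32)), Q.mean(0))
E
```

```text
tray [ 0.46  -0.336  0.005]
tray_edge [ 0.461 -0.261  0.005]
table [ 0.185 -0.208  0.001]
disc [0.438 0.02  0.033]
knob [0.495 0.019 0.078]
head [0.615 0.045 0.323]
p1 [0.53  0.136 0.055]
p2 [0.413 0.106 0.035]
p3 [ 0.375 -0.005  0.035]
p4 [ 0.459 -0.108  0.038]
p5 [ 0.585 -0.077  0.039]
cup [0.652 0.293 0.004]
col [0.65  0.155 0.31 ]
timer [ 0.65  -0.31   0.021]
scale [0.436 0.383 0.024]
819 [0.61843888 0.04693935 0.3239306 ] ((0.6198906302452087, 0.04712255671620369), (0.060277510434389114, 0.08991769701242447), 12.029499053955078)
6982 ((0.5289883017539978, 0.06652611494064331), 0.2170771360397339) [0.48780865 0.01983925 0.03554937]
```

View pics/ct.png

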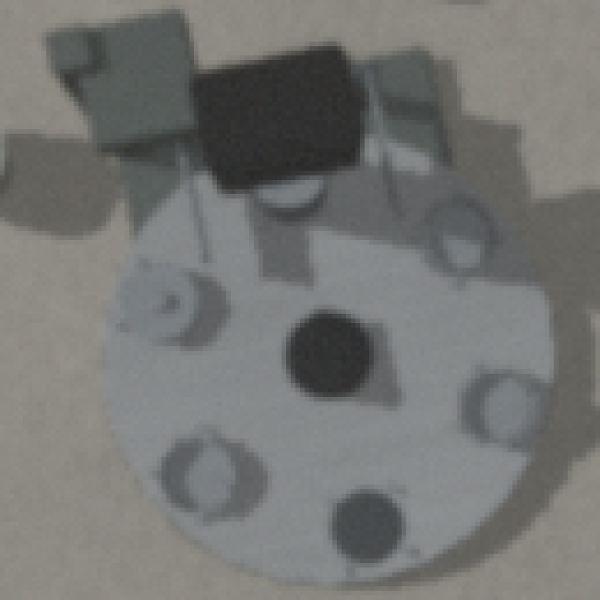

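View pics/cs.png

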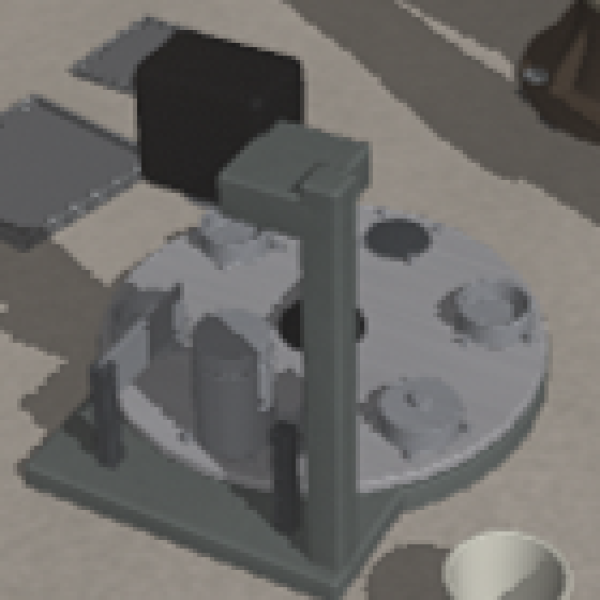

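The enlarged top crop shows the puck with its button at (170,300), which is one place from the head on the +y side. The empty place is at (368,525), the pans are at (462,245), (510,408) and (207,475), and the tin rim shows below the head at (290,195). The scene crop shows the tin with its top at about (232,330) and base at about (228,450). The puck needs a −60° turn.

```bash
python3 - <<'E'
import cv2,numpy as np
from h import *
from scipy.optimize import least_squares
T=pts('top',np.load('pics/top0.npy'));S=pts('scene',np.load('pics/scene0.npy'))
A=np.array([.497,.021])
def rel(P,ang=np.radians(12.2)):
    d=P[...,:2]-A;c,s=np.cos(ang),np.sin(ang);return np.stack([d[...,0]*c+d[...,1]*s,-d[...,0]*s+d[...,1]*c,P[...,2]],-1)
for n,P in(('top',T),('scene',S)):
    r=rel(P);rr=np.hypot(r[...,0],r[...,1])
    # disc edge circle
    m=(abs(P[...,2]-.034)<.008)&(rr<.19);M=cv2.morphologyEx(m.astype(np.uint8),cv2.MORPH_CLOSE,np.ones((3,3)))
    Q=P[m];q=rel(Q);an=np.degrees(np.arctan2(q[:,1],q[:,0]));E=[]
    for a in range(-180,180,6):
        if abs(a)<60: continue
        k=(an>=a)&(an<a+6)
        if k.sum()>5:E.append(Q[k][np.argmax(np.hypot(*q[k,:2].T))][:2])
    E=np.array(E);f=least_squares(lambda p:np.hypot(*(E-p[:2]).T)-p[2],[*A,.163],loss='soft_l1',f_scale=.002);print(n,'axis',f.x, len(E))
    k=(rr<.06)&(P[...,2]>.06)&(P[...,2]<.1);K=P[k]
    if len(K)>10:print('knob',len(K),K.mean(0),cv2.minAreaRect(K[:,:2].astype(np.float32)))
    k=(abs(r[...,0]-.125)<.04)&(abs(r[...,1])<.045)&(P[...,2]>.045)&(P[...,2]<.2);K=P[k]
    print('tin pts',len(K),np.percentile(rel(K),[2,50,98],axis=0).round(3).tolist())
    k=k&(P[...,2]<.112);K=P[k][:,:2]
    if len(K)>20:
        f=least_squares(lambda p:np.hypot(*(K-p).T)-.027,[.62,.047],loss='soft_l1',f_scale=.002);print('tin c',f.x,rel(np.r_[f.x,0]))
    k=(rr<.2)&(abs(abs(r[...,1])-.068)<.012)&(P[...,2]>.085)&(P[...,2]<.115)&(r[...,0]>.06)
    for sg in(1,-1):
        K=r[k&(r[...,1]*sg>0)]
        if len(K):print('shield',sg,len(K),K.mean(0).round(3),K.min(0).round(3))
    k=(abs(P[...,0]-.46)<.11)&(abs(P[...,1]+.336)<.11)&(P[...,2]>.002)&(P[...,2]<.03)
    K=P[k];print('tray',len(K),cv2.minAreaRect(K[:,:2].astype(np.float32)),np.percentile(K[:,2],[5,50,95]))
t=cv2.imread('pics/top0.png')[185:230,290:335];s=cv2.imread('pics/scene0.png')[225:270,300:345]
o=np.hstack([cv2.resize(np.clip(x.astype(float)*2.5-30,0,255).astype(np.uint8),(400,400),interpolation=3) for x in(t,s)])
cv2.imwrite('pics/knob.png',o)
E
```

```text
top axis [0.4975559  0.02096985 0.16183765] 41
knob 81 [0.49741691 0.02092144 0.07346341] ((0.49777090549468994, 0.020971789956092834), (0.05935077369213104, 0.013859483413398266), 11.87750244140625)
tin pts 112 [[0.099, -0.024, 0.048], [0.107, -0.001, 0.116], [0.115, 0.023, 0.121]]
tin c [0.62034722 0.04709388] [ 0.12607582 -0.00056175  0.        ]
shield 1 41 [0.12  0.067 0.104] [0.08  0.065 0.09 ]
shield -1 72 [ 0.142 -0.068  0.103] [ 0.08  -0.075  0.087]
tray 2302 ((0.4600144028663635, -0.3359855115413666), (0.21944965422153473, 0.21983548998832703), 89.97994232177734) [0.00219843 0.00466757 0.01384986]
scene axis [0.49976558 0.02391288 0.16188768] 38
tin pts 556 [[0.105, -0.021, 0.046], [0.143, 0.009, 0.099], [0.155, 0.027, 0.12]]
tin c [0.62060083 0.04785104] [1.26483702e-01 1.24712915e-04 0.00000000e+00]
shield 1 56 [0.178 0.07  0.099] [0.16  0.062 0.085]
shield -1 166 [ 0.143 -0.066  0.098] [ 0.082 -0.074  0.085]
tray 903 ((0.4624191224575043, -0.33572232723236084), (0.21971356868743896, 0.21279115974903107), 89.59664916992188) [0.00219724 0.00433912 0.01313616]
```

View pics/knob.png

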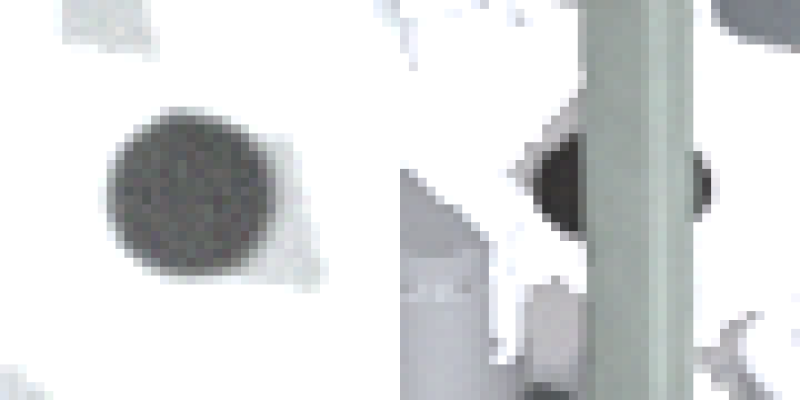

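The knob bar lies along the meter's x axis at 11.9°. The axis is at (0.4976, 0.021), the tin at (0.620, 0.047) with its top at z≈0.119, and the tray centre at (0.460, −0.336). I'll approach the tin tilted 45° between the shields.

```bash
cat >> h.py <<'E'
def tgt(psi,th):   # tool z tilted th below horizontal (deg), heading psi; y = left of heading
    p,t=np.radians([psi,th]);z=np.array([np.cos(p)*np.cos(t),np.sin(p)*np.cos(t),-np.sin(t)]);y=np.array([-np.sin(p),np.cos(p),0])
    return np.stack([np.cross(y,z),y,z],1)
def plan(grasp,Rt,back=0):
    from plant import sensors
    o=sensors.get_obs();Rc=R.from_euler('xyz',o['ee_rot']).as_matrix()
    pos=np.array(grasp)-(.155+back)*Rt[:,2];d=pos-o['tool_pos']
    print('t',o['t'],'tcp',o['tool_pos'].round(4),'goal',pos.round(4),'gap',o['finger_gap'].round(4),'F',o['force'].round(1),'q',o['q'].round(2))
    print('turn deg (tool)',np.degrees(R.from_matrix(Rc.T@Rt).as_rotvec()).round(2),'| shift cm before turn',(Rc.T@d*100).round(2),'| after turn',(Rt.T@d*100).round(2))
E
python3 - <<'E'
from h import *
plan([.620,.047,.095],tgt(12,90),0)
G=np.array([.6203,.0472,.095])
Rt=tgt(12,45);p=G-(.275)*Rt[:,2];print(p)
from plant import sensors
o=sensors.get_obs();Rc=R.from_euler('xyz',o['ee_rot']).as_matrix()
print(Rc.T@(np.array([p[0],p[1],.404])-o['tool_pos'])*100)
E
```

```text
Traceback (most recent call last):
  File "h.py", line 20, in plan
    print('t',o['t'],'tcp',o['tool_pos'].round(4),'goal',pos.round(4),'gap',o['finger_gap'].round(4),'F',o['force'].round(1),'q',o['q'].round(2))
                                                                            ^^^^^^^^^^^^^^^^^^^^^
AttributeError: 'float' object has no attribute 'round'
```

```bash
sed -i "s/o\['finger_gap'\].round(4)/round(o['finger_gap'],4)/" h.py; python3 - <<'E'
from h import *
plan([.620,.047,.095],tgt(12,90),0)
Rt=tgt(12,45);p=np.array([.6203,.0472,.095])-(.275)*Rt[:,2];print(p)
from plant import sensors
o=sensors.get_obs();Rc=R.from_euler('xyz',o['ee_rot']).as_matrix()
print(Rc.T@(np.array([p[0],p[1],.404])-o['tool_pos'])*100)
E
```

```text
t 0.1 tcp [0.2807 0.5582 0.404 ] goal [0.62  0.047 0.25 ] gap 0.0854 F [-0.  -0.   0.8] q [-1.21  0.44  0.02  1.57 -0.01  1.13 -0.08]
turn deg (tool) [-8.000e-02 -2.000e-02 -3.869e+01] | shift cm before turn [-53.28 -30.4   15.45] | after turn [-22.56 -57.06  15.4 ]
[0.43009493 0.00677066 0.28945436]
[-38.12249335 -42.55142471   0.06734862]
```

```bash

python3 -m inch '[{"hand":7.2,"delta_pos":[-3.2,-3.55,0],"turn":[0,0,0]},{"hand":7.2,"delta_pos":[-3.2,-3.55,0],"turn":[0,0,0]},{"hand":7.2,"delta_pos":[-3.2,-3.55,0],"turn":[0,0,0]},{"hand":7.2,"delta_pos":[-3.2,-3.55,0],"turn":[0,0,0]},{"hand":7.2,"delta_pos":[-3.2,-3.55,0],"turn":[0,0,0]}]' &&
python3 -m inch '[{"hand":7.2,"delta_pos":[-3.2,-3.55,0],"turn":[0,0,0]},{"hand":7.2,"delta_pos":[-3.2,-3.55,0],"turn":[0,0,0]},{"hand":7.2,"delta_pos":[-3.2,-3.55,0],"turn":[0,0,0]},{"hand":7.2,"delta_pos":[-3.2,-3.55,0],"turn":[0,0,0]},{"hand":7.2,"delta_pos":[-3.2,-3.55,0],"turn":[0,0,0]}]' &&
python3 -m inch '[{"hand":7.2,"delta_pos":[-3.2,-3.55,0],"turn":[0,0,0]},{"hand":7.2,"delta_pos":[-3.0,-3.55,0],"turn":[0,0,0]},{"hand":7.2,"delta_pos":[0,0,0],"turn":[0,0,-7.74]},{"hand":7.2,"delta_pos":[0,0,0],"turn":[0,0,-7.74]},{"hand":7.2,"delta_pos":[0,0,0],"turn":[0,0,-7.74]}]' &&
python3 -m inch '[{"hand":7.2,"delta_pos":[0,0,0],"turn":[0,0,-7.74]},{"hand":7.2,"delta_pos":[0,0,0],"turn":[0,0,-7.74]},{"hand":7.2,"delta_pos":[0,0,0],"turn":[0,-7.5,0]},{"hand":7.2,"delta_pos":[0,0,0],"turn":[0,-7.5,0]},{"hand":7.2,"delta_pos":[0,0,0],"turn":[0,-7.5,0]}]' &&
python3 -m inch '[{"hand":7.2,"delta_pos":[0,0,0],"turn":[0,-7.5,0]},{"hand":7.2,"delta_pos":[0,0,0],"turn":[0,-7.5,0]},{"hand":7.2,"delta_pos":[0,0,0],"turn":[0,-7.5,0]},{"hand":7.2,"delta_pos":[0,0,0],"turn":[0,0,0]},{"hand":7.2,"delta_pos":[0,0,0],"turn":[0,0,0]}]'
python3 - <<'E'
from h import *
plan([.6203,.0472,.095],tgt(12,45),.12)
plan([.6203,.0472,.095],tgt(12,45),0)
E
```

```text
t: 0.6
tool_pos: [0.3441, 0.3259, 0.4045]
ee_rot: [-3.141, -0.0, 2.676]
force: [0.9, -0.7, -0.0]
finger_gap: 0.0724
gripper_force: 0.0
t: 1.1
tool_pos: [0.4071, 0.0955, 0.4047]
ee_rot: [3.141, -0.0, 2.676]
force: [1.2, -0.6, 0.6]
finger_gap: 0.0716
gripper_force: 0.0
t: 1.6
tool_pos: [0.4305, 0.0057, 0.4045]
ee_rot: [-3.142, -0.001, 3.085]
force: [0.0, 0.2, -0.5]
finger_gap: 0.0721
gripper_force: 0.0
t: 2.1
tool_pos: [0.4306, 0.0062, 0.4047]
ee_rot: [-3.142, 0.398, -2.932]
force: [0.1, 0.4, -1.0]
finger_gap: 0.0724
gripper_force: 0.0
t: 2.6
tool_pos: [0.4303, 0.0081, 0.4062]
ee_rot: [3.123, 0.691, -2.931]
force: [0.3, 0.1, -0.0]
finger_gap: 0.072
gripper_force: 0.0
t 2.6 tcp [0.4303 0.0081 0.4062] goal [0.4301 0.0068 0.2895] gap 0.072 F [ 0.3  0.1 -0. ] q [-0.31 -0.05  0.2   2.32 -0.38  0.2   2.03]
turn deg (tool) [ 1.14 -5.43  0.  ] | shift cm before turn [ 7.47 -0.29  8.96] | after turn [ 8.28 -0.12  8.22]
t 2.6 tcp [0.4303 0.0081 0.4062] goal [0.5131 0.0244 0.2046] gap 0.072 F [ 0.3  0.1 -0. ] q [-0.31 -0.05  0.2   2.32 -0.38  0.2   2.03]
turn deg (tool) [ 1.14 -5.43  0.  ] | shift cm before turn [ 6.33 -0.53 20.91] | after turn [ 8.28 -0.12 20.22]
```

```bash

python3 -m inch '[{"hand":7.2,"delta_pos":[0,0,0],"turn":[1,5,0]},{"hand":7.2,"delta_pos":[0,0,0],"turn":[0,3,0]},{"hand":7.2,"delta_pos":[0,0,0],"turn":[0,0,0]}]'
python3 - <<'E'
from h import *
plan([.6203,.0472,.098],tgt(12,58),.10)
E
```

```text
t: 2.9
tool_pos: [0.4312, 0.0086, 0.4066]
ee_rot: [-3.141, 0.554, -2.927]
force: [0.9, -0.2, -0.5]
finger_gap: 0.0721
gripper_force: 0.0
t 2.9 tcp [0.4312 0.0086 0.4066] goal [0.4881 0.0191 0.3143] gap 0.0721 F [ 0.9 -0.2 -0.5] q [-0.22 -0.03  0.09  2.25 -0.12  0.37  1.77]
turn deg (tool) [ 0.14 -0.25  0.24] | shift cm before turn [-0.06 -0.18 10.9 ] | after turn [-1.00e-02 -1.50e-01  1.09e+01]
```

```bash

python3 -m inch '[{"hand":7.2,"delta_pos":[0,-0.15,3.6],"turn":[0,0,0]},{"hand":7.2,"delta_pos":[0,0,3.6],"turn":[0,0,0]},{"hand":7.2,"delta_pos":[0,0,3.6],"turn":[0,0,0]},{"hand":7.2,"delta_pos":[0,0,0],"turn":[0,0,0]}]'
python3 - <<'E'
from h import *
plan([.6203,.0472,.098],tgt(12,58),.0)
plan([.6203,.0472,.098],tgt(12,52),.0)
p,d=optics.capture('scene');cv2.imwrite('pics/s1.png',cv2.resize(p[100:320,200:500],(800,587),interpolation=3))
E
```

```text
t: 3.3
tool_pos: [0.4861, 0.0203, 0.3107]
ee_rot: [3.138, 0.546, -2.927]
force: [-0.6, -0.1, 0.2]
finger_gap: 0.0723
gripper_force: 0.0
t 3.3 tcp [0.4861 0.0203 0.3107] goal [0.54   0.0301 0.2294] gap 0.0723 F [-0.6 -0.1  0.2] q [-0.15  0.23  0.02  2.26 -0.44  0.12  2.08]
turn deg (tool) [ 0.36 -0.75  0.24] | shift cm before turn [-0.46 -0.22  9.79] | after turn [-0.33 -0.16  9.79]
t 3.3 tcp [0.4861 0.0203 0.3107] goal [0.527  0.0274 0.2201] gap 0.0723 F [-0.6 -0.1  0.2] q [-0.15  0.23  0.02  2.26 -0.44  0.12  2.08]
turn deg (tool) [ 0.38 -6.75  0.22] | shift cm before turn [ 1.16 -0.21  9.89] | after turn [ 2.32 -0.16  9.69]
```

View pics/s1.png

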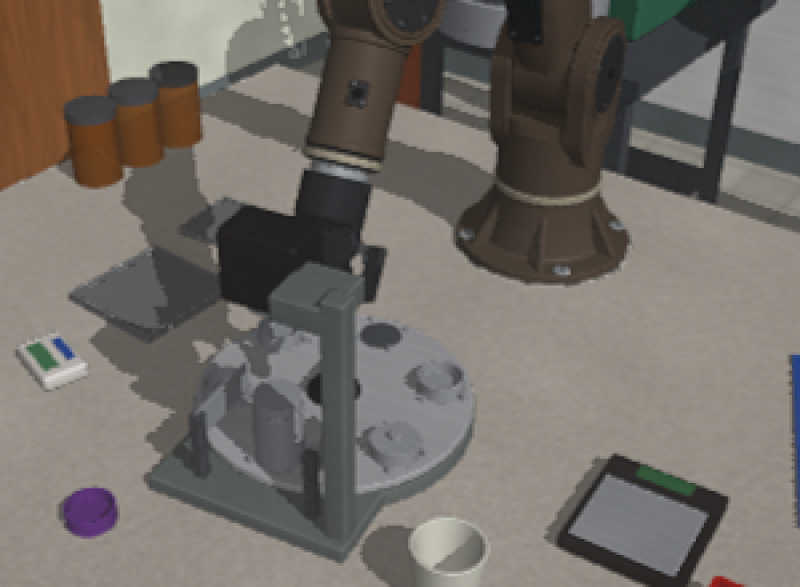

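The picture shows the gripper behind the head, clear of it, with the tin still standing between the shields. Joint 6 is at its lower limit, so the wrist has to be flipped (q5≈π). I'll fit the kinematics to plan that.

```bash
cat > fk.py <<'E'
import numpy as np,itertools
from scipy.spatial.transform import Rotation as R
from scipy.optimize import least_squares
from plant import sensors
o=sensors.get_obs()
D=[([-1.2076,.4352,.025,1.5741,-.0116,1.134,-.0751],[.2806,.5582,.4039],R.from_euler('xyz',[-3.14,.0001,2.6757]).as_matrix()),
([-.31,-.05,.2,2.32,-.38,.2,2.03],[.4303,.0081,.4062],R.from_euler('xyz',[3.123,.691,-2.931]).as_matrix()),
([-.22,-.03,.09,2.25,-.12,.37,1.77],[.4312,.0086,.4066],R.from_euler('xyz',[-3.141,.554,-2.927]).as_matrix()),
(o['q'],o['tool_pos'],R.from_euler('xyz',o['ee_rot']).as_matrix())]
def rots(q,s,c):
    e=R.from_euler;M=[e('z',s[0]*q[0]+c[0]),e('y',q[1]),e('z',s[1]*q[2]),e('y',q[3]),e('z',s[2]*q[4]),e('y',q[5]),e('z',s[3]*q[6]+c[1])]
    out=[];a=R.identity()
    for m in M: a=a*m;out.append(a.as_matrix())
    return out
best=None
for s in itertools.product([1,-1],repeat=4):
  for c0 in np.arange(4)*np.pi/2:
    f=least_squares(lambda c:np.concatenate([(rots(q,s,c)[6]-Rm).ravel() for q,p,Rm in D]),[0,c0])
    if best is None or f.cost<best[0]: best=(f.cost,s,f.x)
cost,s,c=best
def A(q):
    r=rots(q,s,c);return np.hstack([np.eye(3)[:,2:],r[0],r[2],r[4],r[5][:,:]])
M=np.vstack([A(q) for q,_,_ in D]);b=np.concatenate([p for _,p,_ in D])
x0=np.zeros(13)
lam=.02
x=np.linalg.lstsq(np.vstack([M,lam*np.eye(13)]),np.r_[b,np.zeros(13)],rcond=None)[0]
def fk(q): return A(q)@x,rots(q,s,c)[6]
if __name__=='__main__':print(cost,s,c,x.round(3),(M@x-b).round(3))
E
python3 fk.py
```

```text
0.00014524160326240352 (-1, -1, -1, -1) [8.71374403e-05 1.57488011e+00] [ 0.108  0.07  -0.004  0.108  0.147 -0.152  0.365 -0.02   0.052  0.351
  0.062  0.052 -0.047] [ 0.001 -0.    -0.    -0.     0.002  0.001 -0.     0.001  0.001 -0.
 -0.003 -0.001]
```

```bash

python3 -m inch '[{"hand":7.2,"delta_pos":[0,0,-3.6],"turn":[0,0,0]},{"hand":7.2,"delta_pos":[0,0,-3.6],"turn":[0,0,0]},{"hand":7.2,"delta_pos":[0,0,-3.6],"turn":[0,0,0]},{"hand":7.2,"delta_pos":[-2.1,0,-3.4],"turn":[0,0,0]},{"hand":7.2,"delta_pos":[-2.1,0,-3.4],"turn":[0,0,0]}]'
python3 -m inch '[{"hand":7.2,"delta_pos":[0,0,0],"turn":[0,0,0]},{"hand":7.2,"delta_pos":[0,0,0],"turn":[0,0,0]}]' >/dev/null
cat > flip.py <<'E'
from fk import *
import sys
q=np.array(o['q']);print(q.round(2),o['tool_pos'].round(3),fk(q)[0].round(3))
q5t=float(sys.argv[1]);q6t=float(sys.argv[2]);N=int(sys.argv[3])
prev=R.from_euler('xyz',o['ee_rot']).as_matrix();S=q[4]+q[6]
for i in range(1,N+1):
    k=q.copy();k[4]=q[4]+(q5t-q[4])*i/N;k[5]=q[5]+(q6t-q[5])*i/N;k[6]=S-k[4]
    Rn=rots(k,s,c)[6];print(i,np.degrees(R.from_matrix(prev.T@Rn).as_rotvec()).round(1),Rn[:,2].round(2));prev=Rn
E
python3 flip.py 3.14 0.4 12
```

```text
t: 3.85
tool_pos: [0.4293, 0.0057, 0.4902]
ee_rot: [3.141, 0.562, -2.93]
force: [1.4, 0.0, -0.2]
finger_gap: 0.0721
gripper_force: 0.0
[-0.39 -0.14  0.24  2.12 -0.01  0.6   1.65] [0.43  0.006 0.489] [0.43  0.009 0.49 ]
1 [ 8.3 -1.4  2.7] [ 0.56 -0.02 -0.83]
2 [ 7.4 -3.4  2.4] [ 0.62 -0.15 -0.77]
3 [ 6.1 -5.1  2.2] [ 0.68 -0.24 -0.69]
4 [ 4.4 -6.4  2.1] [ 0.74 -0.31 -0.6 ]
5 [ 2.5 -7.1  2. ] [ 0.81 -0.34 -0.48]
6 [ 0.5 -7.3  1.9] [ 0.86 -0.34 -0.37]
7 [-1.4 -7.   1.8] [ 0.92 -0.31 -0.26]
8 [-3.1 -6.2  1.6] [ 0.96 -0.24 -0.17]
9 [-4.4 -5.   1.5] [ 0.98 -0.16 -0.09]
10 [-5.4 -3.5  1.4] [ 1.   -0.06 -0.04]
11 [-6.  -1.9  1.3] [ 1.    0.05 -0.01]
12 [-6.  -0.3  1.2] [ 0.99  0.15 -0.01]
```

```bash

python3 -m inch '[{"hand":7.2,"delta_pos":[0,0,0],"turn":[8.3,-1.4,2.7]},{"hand":7.2,"delta_pos":[0,0,0],"turn":[7.4,-3.4,2.4]},{"hand":7.2,"delta_pos":[0,0,0],"turn":[6.1,-5.1,2.2]},{"hand":7.2,"delta_pos":[0,0,0],"turn":[0,0,0]}]'
python3 flip.py 3.14 0.4 9
```

```text
t: 4.45
tool_pos: [0.4286, 0.0047, 0.4836]
ee_rot: [-2.941, 0.652, -3.01]
force: [0.1, -0.2, -0.2]
finger_gap: 0.072
gripper_force: 0.0
[-0.23 -0.13 -0.03  2.17  0.55  0.55  0.99] [0.429 0.005 0.484] [0.429 0.005 0.483]
1 [ 5.7 -6.3  2.5] [ 0.69 -0.21 -0.69]
2 [ 3.5 -7.5  2.2] [ 0.77 -0.26 -0.58]
3 [ 1.2 -7.9  2. ] [ 0.85 -0.27 -0.46]
4 [-1.1 -7.7  1.9] [ 0.91 -0.24 -0.34]
5 [-3.2 -6.9  1.8] [ 0.96 -0.17 -0.24]
6 [-4.9 -5.5  1.7] [ 0.99 -0.08 -0.15]
7 [-6.  -3.7  1.6] [ 1.    0.02 -0.09]
8 [-6.6 -1.7  1.4] [ 0.99  0.14 -0.06]
9 [-6.6  0.2  1.3] [ 0.97  0.25 -0.06]
```

q5 follows. Continuing.

```bash

python3 -m inch '[{"hand":7.2,"delta_pos":[0,0,0],"turn":[5.7,-6.3,2.5]},{"hand":7.2,"delta_pos":[0,0,0],"turn":[3.5,-7.5,2.2]},{"hand":7.2,"delta_pos":[0,0,0],"turn":[1.2,-7.9,2.0]},{"hand":7.2,"delta_pos":[0,0,0],"turn":[0,0,0]},{"hand":7.2,"delta_pos":[0,0,0],"turn":[0,0,0]}]'
python3 flip.py 3.14 0.4 6
```

```text
t: 4.95
tool_pos: [0.4291, -0.0006, 0.4832]
ee_rot: [-2.825, 0.856, -3.025]
force: [0.9, 0.2, -0.7]
finger_gap: 0.0716
gripper_force: 0.0
[-0.11 -0.14 -0.19  2.25  1.12  0.49  0.35] [ 0.429 -0.001  0.483] [ 0.429 -0.     0.483]
1 [ 0.8 -8.9  2.4] [ 0.84 -0.23 -0.5 ]
2 [-2.2 -8.4  2. ] [ 0.91 -0.18 -0.37]
3 [-4.7 -7.   1.9] [ 0.96 -0.09 -0.27]
4 [-6.6 -4.8  1.8] [ 0.98  0.03 -0.19]
5 [-7.6 -2.3  1.7] [ 0.98  0.16 -0.15]
6 [-7.7  0.4  1.5] [ 0.95  0.29 -0.15]
```

```bash

python3 -m inch '[{"hand":7.2,"delta_pos":[0,0,0],"turn":[0.8,-8.5,2.4]},{"hand":7.2,"delta_pos":[0,0,0],"turn":[-2.2,-8.4,2.0]},{"hand":7.2,"delta_pos":[0,0,0],"turn":[-4.7,-7.0,1.9]},{"hand":7.2,"delta_pos":[0,0,0],"turn":[0,0,0]},{"hand":7.2,"delta_pos":[0,0,0],"turn":[0,0,0]}]'
python3 flip.py 3.14 0.4 5
```

```text
t: 5.45
tool_pos: [0.4318, -0.0063, 0.4859]
ee_rot: [-2.816, 1.069, -2.997]
force: [0.7, -0.2, -0.4]
finger_gap: 0.0718
gripper_force: 0.0
[-0.1  -0.14 -0.19  2.34  1.76  0.44 -0.31] [ 0.432 -0.006  0.486] [ 0.432 -0.006  0.485]
1 [-3.3 -5.8  1.7] [ 0.92 -0.13 -0.37]
2 [-4.7 -4.6  1.4] [ 0.95 -0.05 -0.3 ]
3 [-5.7 -3.1  1.4] [ 0.97  0.05 -0.25]
4 [-6.2 -1.4  1.3] [ 0.96  0.16 -0.23]
5 [-6.2  0.4  1.3] [ 0.94  0.27 -0.23]
```

```bash

python3 -m inch '[{"hand":7.2,"delta_pos":[0,0,0],"turn":[-3.3,-5.8,1.7]},{"hand":7.2,"delta_pos":[0,0,0],"turn":[-4.7,-4.6,1.4]},{"hand":7.2,"delta_pos":[0,0,0],"turn":[-5.7,-3.1,1.4]},{"hand":7.2,"delta_pos":[0,0,0],"turn":[-6.2,-1.4,1.3]},{"hand":7.2,"delta_pos":[0,0,0],"turn":[0,0,0]}]'
python3 -m inch '[{"hand":7.2,"delta_pos":[0,0,0],"turn":[0,0,0]}]' >/dev/null
python3 flip.py 3.14 0.4 4
python3 - <<'E'
from h import *
for th in (30,40): plan([.6203,.0472,.095],tgt(12,th),.12)
E
```

```text
t: 5.95
tool_pos: [0.4348, -0.0096, 0.4902]
ee_rot: [-3.031, 1.25, -3.029]
force: [-0.3, -0.1, 0.5]
finger_gap: 0.072
gripper_force: 0.0
[-0.29 -0.16  0.1   2.42  2.64  0.41 -1.11] [ 0.435 -0.009  0.49 ] [ 0.435 -0.009  0.49 ]
1 [-2.7 -0.9  0.8] [ 0.95  0.04 -0.3 ]
2 [-2.8 -0.6  0.6] [ 0.95  0.09 -0.29]
3 [-2.8 -0.2  0.6] [ 0.95  0.14 -0.29]
4 [-2.8  0.2  0.6] [ 0.94  0.19 -0.29]
t 6.05 tcp [ 0.4347 -0.0091  0.4902] goal [ 0.3873 -0.0023  0.2325] gap 0.0721 F [-0.5  0.   0.1] q [-0.29 -0.16  0.1   2.42  2.64  0.41 -1.11]
turn deg (tool) [-11.5   11.45  -3.03] | shift cm before turn [25.91  1.58  3.59] | after turn [24.56  1.65  8.99]
t 6.05 tcp [ 0.4347 -0.0091  0.4902] goal [0.4142 0.0034 0.2718] gap 0.0721 F [-0.5  0.   0.1] q [-0.29 -0.16  0.1   2.42  2.64  0.41 -1.11]
turn deg (tool) [-11.24  21.42  -4.04] | shift cm before turn [21.32  2.01  4.9 ] | after turn [17.85  1.65 12.7 ]
```

```bash
cat > ik.py <<'E'
from fk import *
import fk as F
from h import tgt
lo=np.array([-2.62,-.44,-1.27,.08,-1.32,.12,-2.74]);hi=np.array([2.62,2.09,1.32,2.57,4.46,2,2.74])
def ik(G,Rt,back,q0):
    p=np.array(G)-(.155+back)*Rt[:,2]
    def r(q):
        a,b=F.fk(q);return np.r_[(a-p)*10,(b-Rt).ravel()*2,(q-q0)*.003]
    f=least_squares(r,np.clip(q0,lo+.01,hi-.01),bounds=(lo,hi));a,b=F.fk(f.x)
    return f.x,np.linalg.norm(a-p),np.linalg.norm(b-Rt)
if __name__=='__main__':
  q=np.array(o['q']);q[4]=3.1;q[6]=-1.4
  for th in(25,35,45,55):
   for b in(.12,0):
    x,e,g=ik([.6203,.0472,.095],tgt(12,th),b,q);print(th,b,x.round(2),e.round(4),g.round(4))
  for th in(35,45,55):
   for z in(.075,.2):
    x,e,g=ik([.46,-.336,z],tgt(-36,th),0,q);print('tray',th,z,x.round(2),e.round(4),g.round(4))
E
python3 ik.py
```

```text
25 0.12 [ 0.98  1.23 -1.27  2.57  2.88  1.19 -0.33] 0.0012 0.001
25 0 [-0.13  0.72 -0.01  2.44  3.21  1.16 -1.56] 0.0 0.0
35 0.12 [ 0.34  0.43 -0.5   2.57  3.07  0.77 -1.31] 0.0 0.0
35 0 [-0.14  0.61  0.    2.41  3.22  0.83 -1.58] 0.0 0.0
45 0.12 [-0.13  0.23 -0.    2.51  3.3   0.39 -1.65] 0.0 0.0
45 0 [-0.13  0.53 -0.02  2.34  3.22  0.51 -1.59] 0.0 0.0
55 0.12 [-0.36  0.18  0.29  2.38  4.4   0.12 -2.74] 0.0033 0.0258
55 0 [-0.09  0.49 -0.07  2.23  3.15  0.19 -1.51] 0.0 0.0
tray 35 0.075 [ 0.28  0.67  0.2   2.56  3.05  1.02 -1.73] 0.0 0.0
tray 35 0.2 [ 0.2   0.27  0.29  2.57  3.01  0.64 -1.61] 0.0 0.0
tray 45 0.075 [ 0.29  0.55  0.22  2.5   3.1   0.67 -1.72] 0.0 0.0
tray 45 0.2 [ 0.14  0.2   0.37  2.49  3.02  0.31 -1.59] 0.0 0.0
tray 55 0.075 [ 0.34  0.48  0.17  2.41  3.11  0.34 -1.69] 0.0 0.0
tray 55 0.2 [ 0.88  0.26 -0.46  2.2   1.15  0.23  0.34] 0.0 0.0
```

```bash
python3 - <<'E'
from ik import *
q=np.array(o['q'])
for tcp,th in [((.40,0,.45),20),((.40,0,.42),25),((.40,0,.40),30),((.41,.003,.36),35),((.42,.005,.32),40)]:
    Rt=tgt(12,th);x,e,g=ik(np.array(tcp)+.155*Rt[:,2],Rt,0,q);tip=np.array(tcp)+.173*Rt[:,2]
    print(tcp,th,x.round(2),e.round(4),g.round(4),tip.round(3));q=x
E
python3 - <<'E'
from h import *
Rt=tgt(12,28);plan(np.array([.40,0,.40])+.155*Rt[:,2],Rt,0)
E
```

```text
(0.4, 0, 0.45) 20 [-0.51 -0.2   0.36  2.57  3.21  0.46 -1.54] 0.0 0.0 [0.559 0.034 0.391]
(0.4, 0, 0.42) 25 [-0.34 -0.12  0.22  2.57  3.3   0.45 -1.65] 0.0 0.0 [0.553 0.033 0.347]
(0.4, 0, 0.4) 30 [-0.31 -0.08  0.19  2.57  3.34  0.4  -1.69] 0.0 0.0 [0.547 0.031 0.314]
(0.41, 0.003, 0.36) 35 [-0.29  0.03  0.18  2.57  3.35  0.42 -1.7 ] 0.0 0.0 [0.549 0.032 0.261]
(0.42, 0.005, 0.32) 40 [-0.29  0.14  0.18  2.56  3.36  0.44 -1.72] 0.0 0.0 [0.55  0.033 0.209]
t 6.05 tcp [ 0.4347 -0.0091  0.4902] goal [0.4 0.  0.4] gap 0.0721 F [-0.5  0.   0.1] q [-0.29 -0.16  0.1   2.42  2.64  0.41 -1.11]
turn deg (tool) [-11.55   9.46  -2.82] | shift cm before turn [ 9.61  1.24 -0.47] | after turn [9.46 1.62 1.4 ]
```

```bash

python3 -m inch '[{"hand":7.2,"delta_pos":[2.4,0.35,-0.6],"turn":[-2.9,2.4,-0.7]},{"hand":7.2,"delta_pos":[2.4,0.35,-0.2],"turn":[-2.9,2.4,-0.7]},{"hand":7.2,"delta_pos":[2.4,0.35,0.4],"turn":[-2.9,2.4,-0.7]},{"hand":7.2,"delta_pos":[2.4,0.35,0.6],"turn":[-2.9,2.4,-0.7]},{"hand":7.2,"delta_pos":[0,0,0],"turn":[0,0,0]}]'
python3 - <<'E'
from h import *
plan([.6203,.0472,.095],tgt(12,45),.12)
E
```

```text
t: 6.55
tool_pos: [0.4, 0.001, 0.3987]
ee_rot: [-3.139, 1.08, -2.926]
force: [0.0, -1.1, 0.2]
finger_gap: 0.0718
gripper_force: 0.0
t 6.55 tcp [0.4    0.001  0.3987] goal [0.4301 0.0068 0.2895] gap 0.0718 F [ 0.  -1.1  0.2] q [-0.57 -0.1   0.47  2.57  3.33  0.42 -1.65]
turn deg (tool) [ 0.16 16.87  0.19] | shift cm before turn [ 8.19 -0.06  7.86] | after turn [ 5.56 -0.06  9.9 ]
```

```bash

python3 -m inch '[{"hand":7.2,"delta_pos":[2.04,0,1.97],"turn":[0,4.2,0]},{"hand":7.2,"delta_pos":[1.9,0,2.11],"turn":[0,4.2,0]},{"hand":7.2,"delta_pos":[1.75,0,2.24],"turn":[0,4.2,0]},{"hand":7.2,"delta_pos":[1.59,0,2.35],"turn":[0,4.2,0]},{"hand":7.2,"delta_pos":[0,0,0],"turn":[0,0,0]}]'
python3 -m inch '[{"hand":7.2,"delta_pos":[0,0,0],"turn":[0,0,0]}]' >/dev/null
python3 - <<'E'
from h import *
plan([.6203,.0472,.095],tgt(12,45),.0)
E
```

```text
t: 7.05
tool_pos: [0.4302, 0.0076, 0.288]
ee_rot: [-3.141, 0.785, -2.93]
force: [1.3, -0.4, 0.2]
finger_gap: 0.0722
gripper_force: 0.0
t 7.15 tcp [0.4294 0.0072 0.2902] goal [0.5131 0.0244 0.2046] gap 0.0723 F [-0.2 -0.5 -0.2] q [-0.49  0.22  0.46  2.54  3.61  0.43 -1.95]
turn deg (tool) [0.11 0.27 0.02] | shift cm before turn [ 0.07 -0.08 12.1 ] | after turn [ 1.00e-02 -5.00e-02  1.21e+01]
```

```bash

python3 -m inch '[{"hand":7.2,"delta_pos":[0,-0.05,3],"turn":[0,0,0]},{"hand":7.2,"delta_pos":[0,0,3],"turn":[0,0,0]},{"hand":7.2,"delta_pos":[0,0,2.5],"turn":[0,0,0]},{"hand":7.2,"delta_pos":[0,0,2],"turn":[0,0,0]},{"hand":7.2,"delta_pos":[0,0,1.9],"turn":[0,0,0]}]'
python3 -m inch '[{"hand":7.2,"delta_pos":[0,0,0],"turn":[0,0,0]}]' >/dev/null
python3 - <<'E'
from h import *
plan([.6203,.0472,.095],tgt(12,45),.0)
p,d=optics.capture('scene');cv2.imwrite('pics/s2.png',cv2.resize(p[150:300,240:400],(800,600),interpolation=3)[:600])
E
```

```text
t: 7.65
tool_pos: [0.516, 0.0258, 0.2037]
ee_rot: [3.14, 0.793, -2.931]
force: [-0.1, 0.3, 0.2]
finger_gap: 0.0722
gripper_force: 0.0
t 7.75 tcp [0.5163 0.0262 0.203 ] goal [0.5131 0.0244 0.2046] gap 0.0717 F [ 0.2 -0.1  0.8] q [-0.45  0.57  0.43  2.41  3.56  0.65 -1.98]
turn deg (tool) [0.18 0.38 0.11] | shift cm before turn [ 0.13 -0.11 -0.36] | after turn [ 0.13 -0.11 -0.36]
```

View pics/s2.png

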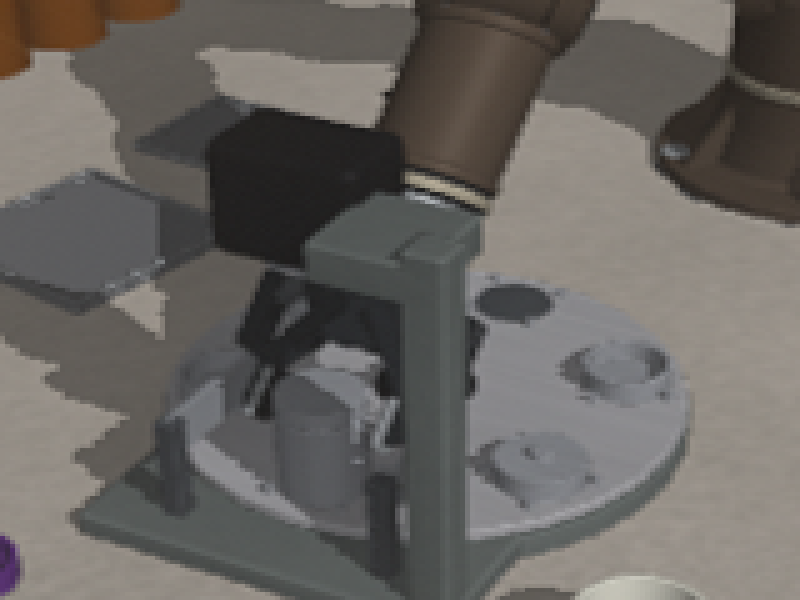

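The view shows the fingers straddling the tin (tin at (315,430), fingers at (262,385) and (393,420)), inside the shields. Closing now.

```bash

python3 -m inch '[{"hand":5.2,"delta_pos":[0,-0.1,0],"turn":[0,0,0]},{"hand":4.8,"delta_pos":[0,0,0],"turn":[0,0,0]},{"hand":4.8,"delta_pos":[0,0,0],"turn":[0,0,0]},{"hand":4.8,"delta_pos":[0,0,0],"turn":[0,0,0]},{"hand":4.8,"delta_pos":[0,0,0],"turn":[0,0,0]}]' 50
python3 - <<'E'
from ik import *
q=np.array(o['q']);Rt=tgt(12,45)
G=np.array(o['tool_pos'])+.155*Rt[:,2];m=np.array([.978,.208,0])
for dx,dz in [(0,.02),(-.055,.02),(-.055,.10)]:
    x,e,g=ik(G+dx*m+[0,0,dz],Rt,0,q);print(dx,dz,x.round(2),e.round(4),g.round(4));q=x
E
```

```text
t: 8.3
tool_pos: [0.5146, 0.0244, 0.2037]
ee_rot: [3.138, 0.79, -2.932]
force: [-4.5, -1.2, 7.8]
finger_gap: 0.0522
gripper_force: 51.8
0 0.02 [-0.46  0.5   0.43  2.38  3.6   0.56 -2.02] 0.0 0.0
-0.055 0.02 [-0.45  0.48  0.45  2.56  3.54  0.71 -1.91] 0.0 0.0
-0.055 0.1 [-0.47  0.19  0.38  2.39  3.67  0.25 -2.06] 0.0 0.0
```

```bash

python3 -m inch '[{"hand":6.4,"delta_pos":[0,0,0],"turn":[0,0,0]},{"hand":6.4,"delta_pos":[0,0,0],"turn":[0,0,0]},{"hand":6.4,"delta_pos":[-0.5,0,0.5],"turn":[0,0,0]},{"hand":6.4,"delta_pos":[0,0,0],"turn":[0,0,0]}]'
python3 -m inch '[{"hand":4.8,"delta_pos":[0,0,0],"turn":[0,0,0]},{"hand":4.8,"delta_pos":[0,0,0],"turn":[0,0,0]},{"hand":4.8,"delta_pos":[0,0,0],"turn":[0,0,0]},{"hand":4.8,"delta_pos":[0,0,0],"turn":[0,0,0]},{"hand":4.8,"delta_pos":[0,0,0],"turn":[0,0,0]}]' 50

```

```text
t: 8.7
tool_pos: [0.5228, 0.0267, 0.2024]
ee_rot: [3.139, 0.789, -2.93]
force: [-0.4, -0.4, 0.0]
finger_gap: 0.0641
gripper_force: 0.0
t: 9.2
tool_pos: [0.522, 0.0263, 0.2022]
ee_rot: [3.138, 0.788, -2.93]
force: [0.5, 0.6, 3.7]
finger_gap: 0.052
gripper_force: 51.6
```

```bash

python3 -m inch '[{"hand":4.8,"delta_pos":[-0.35,0,-0.35],"turn":[0,0,0]},{"hand":4.8,"delta_pos":[-0.5,0,-0.5],"turn":[0,0,0]},{"hand":4.8,"delta_pos":[-0.5,0,-0.5],"turn":[0,0,0]},{"hand":4.8,"delta_pos":[0,0,0],"turn":[0,0,0]}]'
python3 -m inch '[{"hand":4.8,"delta_pos":[0.7,0,-0.7],"turn":[0,0,0]},{"hand":4.8,"delta_pos":[0.9,0,-0.9],"turn":[0,0,0]},{"hand":4.8,"delta_pos":[0.9,0,-0.9],"turn":[0,0,0]},{"hand":4.8,"delta_pos":[0.9,0,-0.9],"turn":[0,0,0]},{"hand":4.8,"delta_pos":[0.8,0,-0.8],"turn":[0,0,0]}]'
python3 -m inch '[{"hand":4.8,"delta_pos":[0,0,0],"turn":[0,0,0]},{"hand":4.8,"delta_pos":[0,0,0],"turn":[0,0,0]}]'
python3 - <<'E'
from h import *
Rt=tgt(12,45);plan([.6203,.0472,.095],Rt,.0)
p,d=optics.capture('scene');cv2.imwrite('pics/s3.png',cv2.resize(p[150:300,240:400],(800,600),interpolation=3))
E
```

```text
t: 9.6
tool_pos: [0.5219, 0.0263, 0.2223]
ee_rot: [3.138, 0.788, -2.93]
force: [-0.1, 0.9, -0.4]
finger_gap: 0.0522
gripper_force: 52.3
t: 10.1
tool_pos: [0.4621, 0.0134, 0.2208]
ee_rot: [3.138, 0.786, -2.93]
force: [-0.1, -0.2, -1.5]
finger_gap: 0.0522
gripper_force: 52.4
t: 10.3
tool_pos: [0.4638, 0.0137, 0.2211]
ee_rot: [3.138, 0.787, -2.93]
force: [0.5, -0.1, -1.4]
finger_gap: 0.0521
gripper_force: 52.4
t 10.3 tcp [0.4638 0.0137 0.2211] goal [0.5131 0.0244 0.2046] gap 0.0521 F [ 0.5 -0.1 -1.4] q [-0.46  0.48  0.45  2.52  3.57  0.67 -1.95]
turn deg (tool) [0.26 0.1  0.08] | shift cm before turn [-2.4  -0.    4.74] | after turn [-2.4   0.02  4.74]
```

View pics/s3.png

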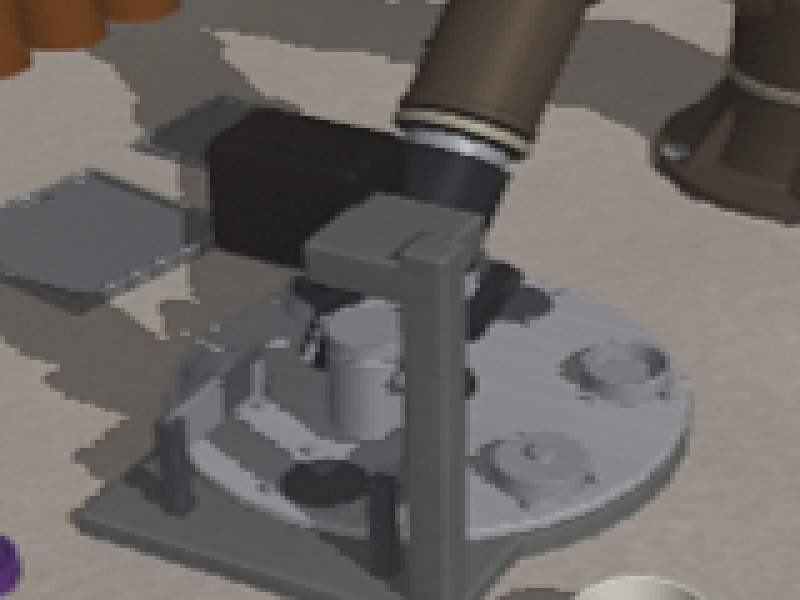

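The tin is held upright at (365,370), clear of the pins, with the empty place visible at (325,483). Now planning the carry to the tray.

```bash
cat > car.py <<'E'
from ik import *
q=np.array(o['q'])
def w(tin,bot,psi,th=45):
    p=np.radians(psi);return np.array([tin[0]-.1005*np.cos(p),tin[1]-.1005*np.sin(p),bot+.168])
for tin,bot,psi in [((.562,.035),.104,12),((.535,.029),.12,12),((.53,-.06),.12,0),((.52,-.15),.12,-12),((.49,-.25),.12,-24),((.46,-.336),.12,-36),((.46,-.336),.03,-36),((.46,-.336),.005,-36)]:
    p=w(tin,bot,psi);Rt=tgt(psi,45);x,e,g=ik(p+.155*Rt[:,2],Rt,0,q);print(psi,p.round(3),x.round(2),e.round(4),g.round(3));q=x
E
python3 car.py
```

```text
12 [0.464 0.014 0.272] [-0.49  0.29  0.44  2.41  3.67  0.38 -2.05] 0.0 0.0
12 [0.437 0.008 0.288] [-0.5   0.2   0.45  2.46  3.68  0.33 -2.04] 0.0 0.0
0 [ 0.43  -0.06   0.288] [-0.37  0.19  0.52  2.47  3.67  0.33 -2.04] 0.0 0.0
-12 [ 0.422 -0.129  0.288] [-0.23  0.2   0.56  2.46  3.67  0.32 -2.07] 0.0 0.0
-24 [ 0.398 -0.209  0.288] [-0.05  0.22  0.59  2.44  3.69  0.31 -2.1 ] 0.0 0.0
-36 [ 0.379 -0.277  0.288] [ 0.09  0.25  0.61  2.38  3.7   0.28 -2.16] 0.0 0.0
-36 [ 0.379 -0.277  0.198] [ 0.18  0.59  0.57  2.55  3.49  0.77 -2.02] 0.0 0.0
-36 [ 0.379 -0.277  0.173] [ 0.21  0.69  0.5   2.57  3.41  0.88 -1.97] 0.0 0.0
```

```bash

python3 -m inch '[{"hand":4.8,"delta_pos":[-1.2,0,-1.2],"turn":[0,0,0]},{"hand":4.8,"delta_pos":[-1.2,0,-1.2],"turn":[0,0,0]},{"hand":4.8,"delta_pos":[-1.14,0,-1.14],"turn":[0,0,0]},{"hand":4.8,"delta_pos":[0.4,0,-1.5],"turn":[0,0,0]},{"hand":4.8,"delta_pos":[0.4,0,-1.5],"turn":[0,0,0]}]'
python3 -m inch '[{"hand":4.8,"delta_pos":[0,0,0],"turn":[0,0,0]},{"hand":4.8,"delta_pos":[0.69,-2.22,-0.69],"turn":[2.83,0,2.83]},{"hand":4.8,"delta_pos":[0.69,-2.22,-0.69],"turn":[2.83,0,2.83]},{"hand":4.8,"delta_pos":[0.46,-2.34,-0.46],"turn":[2.83,0,2.83]},{"hand":4.8,"delta_pos":[0.46,-2.34,-0.46],"turn":[2.83,0,2.83]}]'
python3 -m inch '[{"hand":4.8,"delta_pos":[0.23,-2.41,-0.23],"turn":[2.83,0,2.83]},{"hand":4.8,"delta_pos":[0.23,-2.41,-0.23],"turn":[2.83,0,2.83]},{"hand":4.8,"delta_pos":[0,-2.43,0],"turn":[2.83,0,2.83]},{"hand":4.8,"delta_pos":[0,-2.43,0],"turn":[2.83,0,2.83]},{"hand":4.8,"delta_pos":[-0.25,-2.4,0.25],"turn":[2.83,0,2.83]}]'
python3 -m inch '[{"hand":4.8,"delta_pos":[-0.25,-2.4,0.25],"turn":[2.83,0,2.83]},{"hand":4.8,"delta_pos":[-0.48,-2.33,0.48],"turn":[2.83,0,2.83]},{"hand":4.8,"delta_pos":[-0.48,-2.33,0.48],"turn":[2.83,0,2.83]},{"hand":4.8,"delta_pos":[0,0,0],"turn":[0,0,0]},{"hand":4.8,"delta_pos":[0,0,0],"turn":[0,0,0]}]'
python3 - <<'E'
from h import *
Rt=tgt(-36,45)
for z in(.288,.183):plan(np.array([.379,-.277,z])+.155*Rt[:,2],Rt,.0)
p,d=optics.capture('scene');cv2.imwrite('pics/s4.png',cv2.resize(p[120:280,180:380],(750,600),interpolation=3))
E
```

```text
t: 10.85
tool_pos: [0.4379, 0.008, 0.2875]
ee_rot: [3.139, 0.789, -2.929]
force: [-0.1, -1.1, -1.8]
finger_gap: 0.0517
gripper_force: 52.6
t: 11.35
tool_pos: [0.415, -0.0881, 0.2862]
ee_rot: [3.139, 0.786, 3.069]
force: [0.5, -0.9, -2.0]
finger_gap: 0.0523
gripper_force: 52.8
t: 11.85
tool_pos: [0.3867, -0.2065, 0.2858]
ee_rot: [3.138, 0.785, 2.719]
force: [0.3, -0.9, -1.7]
finger_gap: 0.0522
gripper_force: 52.9
t: 12.35
tool_pos: [0.3692, -0.276, 0.2856]
ee_rot: [3.139, 0.785, 2.514]
force: [1.2, -0.4, -1.8]
finger_gap: 0.0521
gripper_force: 52.9
t 12.35 tcp [ 0.3692 -0.276   0.2856] goal [ 0.379 -0.277  0.288] gap 0.0521 F [ 1.2 -0.4 -1.8] q [-0.07  0.31  0.7   2.49  3.46  0.4  -2.03]
turn deg (tool) [ 0.16 -0.04  0.01] | shift cm before turn [-0.77  0.49  0.43] | after turn [-0.77  0.49  0.43]
t 12.35 tcp [ 0.3692 -0.276   0.2856] goal [ 0.379 -0.277  0.183] gap 0.0521 F [ 1.2 -0.4 -1.8] q [-0.07  0.31  0.7   2.49  3.46  0.4  -2.03]
turn deg (tool) [ 0.16 -0.04  0.01] | shift cm before turn [6.65 0.47 7.86] | after turn [6.65 0.49 7.86]
```

View pics/s4.png

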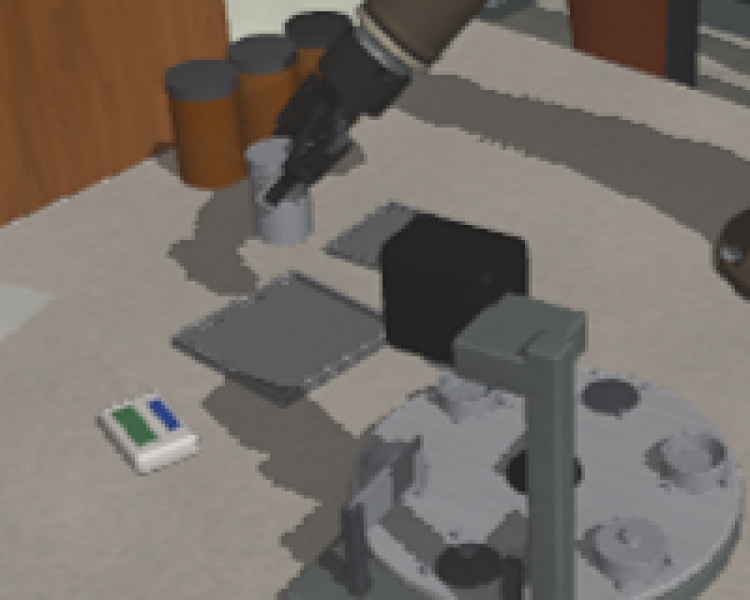

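The tin is held above the tray, nearly upright at about (280,195), with the tray at (285,335). Lowering it gently.

```bash

python3 -m inch '[{"hand":4.8,"delta_pos":[1.05,0.08,1.24],"turn":[0,0,0]},{"hand":4.8,"delta_pos":[1.05,0.08,1.24],"turn":[0,0,0]},{"hand":4.8,"delta_pos":[1.05,0.08,1.24],"turn":[0,0,0]},{"hand":4.8,"delta_pos":[1.05,0.08,1.24],"turn":[0,0,0]},{"hand":4.8,"delta_pos":[1.05,0.08,1.24],"turn":[0,0,0]}]'
python3 -m inch '[{"hand":4.8,"delta_pos":[1.05,0.08,1.24],"turn":[0,0,0]},{"hand":4.8,"delta_pos":[0,0,0],"turn":[0,0,0]},{"hand":4.8,"delta_pos":[0,0,0],"turn":[0,0,0]}]'
python3 - <<'E'
from h import *
Rt=tgt(-36,45)
plan(np.array([.379,-.277,.173])+.155*Rt[:,2],Rt,.0)
p,d=optics.capture('scene');P=pts('scene',d);dd=np.hypot(P[...,0]-.46,P[...,1]+.336)
# tin silhouette: points on tin surface near axis by height
for z0,z1 in((.02,.035),(.035,.05)):
    K=P[(dd<.05)&(P[...,2]>z0)&(P[...,2]<z1)];f=cv2.minEnclosingCircle(K[:,:2].astype(np.float32));print(z0,len(K),K.mean(0).round(4),f)
E
```

```text
t: 12.9
tool_pos: [0.3778, -0.2751, 0.2041]
ee_rot: [3.137, 0.785, 2.516]
force: [-0.0, 0.5, -1.1]
finger_gap: 0.0522
gripper_force: 53.1
t: 13.2
tool_pos: [0.379, -0.2755, 0.1886]
ee_rot: [3.139, 0.784, 2.516]
force: [-0.3, -0.1, -2.1]
finger_gap: 0.0525
gripper_force: 53.0
t 13.2 tcp [ 0.379  -0.2755  0.1886] goal [ 0.379 -0.277  0.173] gap 0.0525 F [-0.3 -0.1 -2.1] q [ 0.04  0.63  0.6   2.54  3.41  0.76 -2.07]
turn deg (tool) [ 0.27 -0.09  0.1 ] | shift cm before turn [ 1.04 -0.12  1.17] | after turn [ 1.04 -0.12  1.16]
0.02 45 [ 0.4755 -0.3185  0.0276] ((0.4676910638809204, -0.32792359590530396), 0.02587052993476391)
0.035 59 [ 0.473  -0.3172  0.0429] ((0.466936320066452, -0.3263693153858185), 0.025752324610948563)
```

```bash

python3 -m inch '[{"hand":4.8,"delta_pos":[0.18,0,0.18],"turn":[0,0,0]},{"hand":4.8,"delta_pos":[0.18,0,0.18],"turn":[0,0,0]},{"hand":4.8,"delta_pos":[0.18,0,0.18],"turn":[0,0,0]},{"hand":4.8,"delta_pos":[0.18,0,0.18],"turn":[0,0,0]},{"hand":4.8,"delta_pos":[0,0,0],"turn":[0,0,0]}]'
python3 -m inch '[{"hand":4.8,"delta_pos":[0.1,0,0.1],"turn":[0,0,0]},{"hand":4.8,"delta_pos":[0,0,0],"turn":[0,0,0]}]'
python3 -m inch '[{"hand":4.8,"delta_pos":[0.1,0,0.1],"turn":[0,0,0]},{"hand":4.8,"delta_pos":[0,0,0],"turn":[0,0,0]}]'
```

```text
t: 13.75
tool_pos: [0.3789, -0.2758, 0.1782]
ee_rot: [3.138, 0.784, 2.515]
force: [-0.8, -0.4, -1.6]
finger_gap: 0.0525
gripper_force: 53.0
t: 13.95
tool_pos: [0.3789, -0.2758, 0.177]
ee_rot: [3.138, 0.785, 2.514]
force: [-0.5, -0.0, -1.7]
finger_gap: 0.0519
gripper_force: 53.0
t: 14.15
tool_pos: [0.3789, -0.2758, 0.1756]
ee_rot: [3.138, 0.785, 2.515]
force: [1.1, 0.3, -1.4]
finger_gap: 0.0519
gripper_force: 53.0
```

```bash
for i in 1; do
python3 -m inch '[{"hand":4.8,"delta_pos":[0.1,0,0.1],"turn":[0,0,0]},{"hand":4.8,"delta_pos":[0,0,0],"turn":[0,0,0]}]' | grep -E "tool_pos|^force"
python3 -m inch '[{"hand":4.8,"delta_pos":[0.08,0,0.08],"turn":[0,0,0]},{"hand":4.8,"delta_pos":[0,0,0],"turn":[0,0,0]}]'| grep -E "tool_pos|^force"
python3 -m inch '[{"hand":4.8,"delta_pos":[0.06,0,0.06],"turn":[0,0,0]},{"hand":4.8,"delta_pos":[0,0,0],"turn":[0,0,0]}]'| grep -E "tool_pos|^force"
done
```

```text
tool_pos: [0.3789, -0.2758, 0.1741]
force: [0.2, -0.0, -2.2]
tool_pos: [0.3789, -0.2758, 0.173]
force: [-0.8, -0.1, -2.2]
tool_pos: [0.379, -0.2759, 0.1725]
force: [-1.4, 0.9, 1.3]
```

```bash

python3 -m inch '[{"hand":5.6,"delta_pos":[0.04,0,0.04],"turn":[0,0,0]},{"hand":6.5,"delta_pos":[0,0,0],"turn":[0,0,0]},{"hand":7.5,"delta_pos":[0,0,0],"turn":[0,0,0]},{"hand":7.5,"delta_pos":[0,0,0],"turn":[0,0,0]}]'
python3 -m inch '[{"hand":7.5,"delta_pos":[0,0,-1.5],"turn":[0,0,0]},{"hand":7.5,"delta_pos":[0,0,-2.5],"turn":[0,0,0]},{"hand":7.5,"delta_pos":[0,0,-3],"turn":[0,0,0]},{"hand":7.5,"delta_pos":[-1.5,0,-3],"turn":[0,0,0]},{"hand":7.5,"delta_pos":[-2,0,-3],"turn":[0,0,0]}]'
python3 - <<'E'
from h import *
p,d=optics.capture('scene');P=pts('scene',d);dd=np.hypot(P[...,0]-.46,P[...,1]+.336)
T=P[(dd<.06)&(P[...,2]>.082)&(P[...,2]<.096)];print('tin top',len(T),T.mean(0),cv2.minEnclosingCircle(T[:,:2].astype(np.float32)))
from plant import sensors
print(sensors.get_obs()['q'].round(2),sensors.get_obs()['tool_pos'])
cv2.imwrite('pics/s5.png',cv2.resize(p[120:280,180:380],(750,600),interpolation=3))
E
```

```text
t: 15.15
tool_pos: [0.379, -0.2758, 0.1717]
ee_rot: [3.138, 0.785, 2.514]
force: [-0.4, 0.3, 0.2]
finger_gap: 0.0752
gripper_force: 0.0
t: 15.65
tool_pos: [0.3424, -0.2554, 0.2541]
ee_rot: [3.127, 0.777, 2.494]
force: [0.4, -1.5, 0.4]
finger_gap: 0.0747
gripper_force: 0.0
tin top 110 [ 0.46311565 -0.33076713  0.08756335] ((0.45899733901023865, -0.32881924510002136), 0.03310902416706085)
[ 0.41  0.3   0.08  2.56  2.96  0.5  -1.55] [ 0.34195137 -0.25569696  0.25946738]
```

View pics/s5.png

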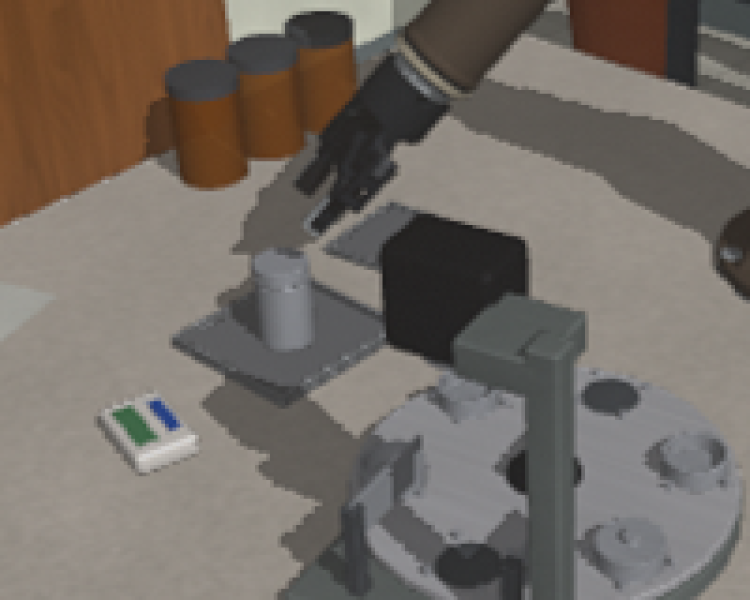

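The tin stands upright in the tray at (283,300), about 5 mm from its centre. I'm checking whether the knob can be turned in this wrist configuration, gripping along the bar at a tilt.

```bash
python3 - <<'E'
from ik import *
for th in(40,45,50):
  q=np.array(o['q'])
  for psi,z,b in[(-20,.16,0),(12,.16,0),(12,.064,0),(0,.064,0),(-16,.064,0),(-32,.064,0),(-48,.064,0),(-54,.064,0),(-48,.14,0)]:
    Rt=tgt(psi,th);x,e,g=ik([.4976,.021,z],Rt,b,q);print(th,psi,z,x.round(2),e.round(4),g.round(3));q=x
E
python3 - <<'E'
from h import *
Rt=tgt(-20,45);plan([.4976,.021,.16],Rt)
Rt=tgt(12,45);plan([.4976,.021,.16],Rt)
E
```

```text
40 -20 0.16 [ 0.03  0.52 -1.01  2.57  1.72  1.22 -1.15] 0.0167 0.025
40 12 0.16 [ 0.36  0.49 -1.17  2.57  2.19  0.9  -0.82] 0.0143 0.025
40 12 0.064 [ 0.32  0.83 -1.21  2.57  2.23  1.17 -0.75] 0.0719 0.112
40 0 0.064 [ 0.19  0.81 -1.14  2.57  2.09  1.29 -0.94] 0.0791 0.115
40 -16 0.064 [ 0.02  0.82 -1.02  2.57  1.89  1.41 -1.22] 0.0737 0.1
40 -32 0.064 [-0.12  0.84 -0.89  2.57  1.71  1.44 -1.49] 0.0529 0.07
40 -48 0.064 [-0.21  0.86 -0.77  2.57  1.54  1.41 -1.71] 0.0206 0.027
40 -54 0.064 [-0.23  0.86 -0.74  2.57  1.49  1.39 -1.78] 0.0064 0.009
40 -48 0.14 [-0.15  0.65 -0.86  2.51  1.41  1.37 -1.47] 0.0 0.0
45 -20 0.16 [-0.05  0.38 -0.7   2.57  1.81  0.91 -1.11] 0.0 0.0
45 12 0.16 [ 0.3   0.37 -0.93  2.55  2.28  0.66 -0.88] 0.0 0.0
45 12 0.064 [ 0.3   0.77 -1.16  2.57  2.19  1.06 -0.76] 0.0537 0.087
45 0 0.064 [ 0.19  0.76 -1.1   2.57  2.06  1.17 -0.94] 0.0601 0.092
45 -16 0.064 [ 0.04  0.77 -1.    2.57  1.87  1.28 -1.19] 0.0559 0.08
45 -32 0.064 [-0.08  0.8  -0.9   2.57  1.7   1.34 -1.44] 0.0379 0.052
45 -48 0.064 [-0.17  0.82 -0.81  2.57  1.54  1.33 -1.66] 0.0092 0.013
45 -54 0.064
[... 532 characters left out ...]
4 [-0.12  0.78 -0.83  2.56  1.54  1.25 -1.6 ] 0.0 0.0
50 -54 0.064 [-0.12  0.78 -0.82  2.5   1.46  1.24 -1.6 ] 0.0 0.0
50 -48 0.14 [-0.01  0.59 -0.97  2.39  1.32  1.24 -1.24] 0.0 0.0
t 15.7 tcp [ 0.342  -0.2557  0.2595] goal [0.3946 0.0585 0.2696] gap 0.0746 F [-1.8 -0.2  5.2] q [ 0.41  0.3   0.08  2.56  2.96  0.5  -1.55]
turn deg (tool) [-11.19   0.12 -12.2 ] | shift cm before turn [  9.77  28.39 -10.7 ] | after turn [ 3.38 31.32 -4.82]
t 15.7 tcp [ 0.342  -0.2557  0.2595] goal [ 0.3904 -0.0018  0.2696] gap 0.0746 F [-1.8 -0.2  5.2] q [ 0.41  0.3   0.08  2.56  2.96  0.5  -1.55]
turn deg (tool) [-33.85   0.32 -34.8 ] | shift cm before turn [ 7.43 23.3  -8.45] | after turn [-7.8  23.83  6.37]
```

```bash
python3 - <<'E'
from ik import *
q=np.array([-.2,.4,0,1.8,0,1,1.7])
for psi in(12,-8,-28,-48,-53):
    Rt=tgt(psi,90);x,e,g=ik([.4976,.021,.062],Rt,0,q);print(psi,x.round(2),e.round(4),g.round(3));q=x
q=np.array(o['q'])
for z,th in[(.31,40),(.36,35),(.42,30),(.48,22),(.5,20)]:
    Rt=tgt(-37,th);p=np.array([.36,-.265,z]);x,e,g=ik(p+.155*Rt[:,2],Rt,0,q);print(z,th,x.round(2),e.round(4),g.round(3));q=x
E
python3 - <<'E'
from h import *
Rt=tgt(-37,20);plan(np.array([.36,-.265,.5])+.155*Rt[:,2],Rt)
E
```

```text
12 [-0.15  0.45 -0.    2.36  0.    0.33  1.63] 0.0 0.0
-8 [-0.21  0.45  0.1   2.37 -0.13  0.33  1.43] 0.0 0.0
-28 [-0.27  0.45  0.19  2.38 -0.26  0.33  1.24] 0.0 0.0
-48 [-0.32  0.46  0.29  2.39 -0.39  0.34  1.05] 0.0 0.0
-53 [-0.34  0.46  0.31  2.39 -0.43  0.34  1.  ] 0.0 0.0
0.31 40 [ 0.32  0.16  0.22  2.39  2.91  0.28 -1.44] 0.0 0.0
0.36 35 [ 0.2   0.04  0.39  2.28  2.85  0.14 -1.33] 0.0 0.0
0.42 30 [ 0.53 -0.04 -0.02  2.17  1.83  0.12 -0.32] 0.0 0.0
0.48 22 [ 0.57 -0.1  -0.06  2.06  1.59  0.12 -0.07] 0.0 0.0
0.5 20 [ 0.59 -0.11 -0.07  2.02  1.46  0.12  0.07] 0.0 0.0
t 15.7 tcp [ 0.342  -0.2557  0.2595] goal [ 0.36  -0.265  0.5  ] gap 0.0746 F [-1.8 -0.2  5.2] q [ 0.41  0.3   0.08  2.56  2.96  0.5  -1.55]
turn deg (tool) [  0.78 -24.99  -0.36] | shift cm before turn [-18.42   0.63 -15.58] | after turn [-23.29   0.34  -6.35]
```

```bash

python3 -m inch '[{"hand":5,"delta_pos":[-2.54,0,-1.98],"turn":[0,-3,0]},{"hand":5,"delta_pos":[-2.65,0,-1.84],"turn":[0,-3,0]},{"hand":5,"delta_pos":[-2.74,0,-1.7],"turn":[0,-3,0]},{"hand":5,"delta_pos":[-2.82,0,-1.56],"turn":[0,-3,0]},{"hand":5,"delta_pos":[-2.9,0,-1.4],"turn":[0,-3,0]}]'
python3 -m inch '[{"hand":5,"delta_pos":[0,0,0],"turn":[0,0,0]},{"hand":5,"delta_pos":[0,0,0],"turn":[0,0,0]}]' >/dev/null
python3 flip.py 0 0.4 10
```

```text
t: 16.2
tool_pos: [0.3589, -0.2694, 0.4152]
ee_rot: [3.121, 1.045, 2.487]
force: [0.6, -1.2, 0.3]
finger_gap: 0.0503
gripper_force: 0.0
[ 0.28 -0.03  0.18  2.44  2.69  0.34 -1.23] [ 0.359 -0.269  0.414] [ 0.359 -0.269  0.414]
1 [ 4.8  2.  -0.7] [ 0.63 -0.56 -0.53]
2 [ 4.1  3.3 -0.9] [ 0.56 -0.6  -0.57]
3 [ 3.1  4.3 -0.9] [ 0.48 -0.61 -0.63]
4 [ 1.9  5.1 -1. ] [ 0.41 -0.6  -0.69]
5 [ 0.5  5.5 -1. ] [ 0.35 -0.56 -0.75]
6 [-1.   5.5 -1. ] [ 0.3  -0.5  -0.81]
7 [-2.5  5.1 -1.1] [ 0.26 -0.43 -0.86]
8 [-3.8  4.3 -1.1] [ 0.25 -0.34 -0.91]
9 [-4.9  3.2 -1.1] [ 0.26 -0.24 -0.94]
10 [-5.7  1.8 -1.2] [ 0.29 -0.14 -0.95]
```

```bash

python3 -m inch '[{"hand":5,"delta_pos":[0,0,0],"turn":[4.8,2.0,-0.7]},{"hand":5,"delta_pos":[0,0,0],"turn":[4.1,3.3,-0.9]},{"hand":5,"delta_pos":[0,0,0],"turn":[3.1,4.3,-0.9]},{"hand":5,"delta_pos":[0,0,0],"turn":[1.9,5.1,-1]},{"hand":5,"delta_pos":[0,0,0],"turn":[0,0,0]}]'
python3 flip.py 0 0.4 7
```

```text
t: 16.9
tool_pos: [0.3591, -0.2738, 0.415]
ee_rot: [-2.98, 0.915, 2.526]
force: [0.1, -0.3, 0.9]
finger_gap: 0.0497
gripper_force: 0.0
[ 0.31 -0.02  0.08  2.37  1.8   0.35 -0.39] [ 0.359 -0.274  0.415] [ 0.358 -0.273  0.415]
1 [ 1.7  4.8 -0.7] [ 0.48 -0.57 -0.66]
2 [ 0.4  5.2 -0.9] [ 0.42 -0.54 -0.73]
3 [-0.9  5.2 -1. ] [ 0.38 -0.49 -0.79]
4 [-2.3  4.9 -1. ] [ 0.35 -0.42 -0.84]
5 [-3.5  4.2 -1.1] [ 0.33 -0.33 -0.88]
6 [-4.6  3.3 -1.1] [ 0.34 -0.24 -0.91]
7 [-5.3  2.  -1.1] [ 0.36 -0.14 -0.92]
```

```bash

python3 -m inch '[{"hand":5,"delta_pos":[0,0,0],"turn":[1.7,4.8,-0.7]},{"hand":5,"delta_pos":[0,0,0],"turn":[0.4,5.2,-0.9]},{"hand":5,"delta_pos":[0,0,0],"turn":[-0.9,5.2,-1]},{"hand":5,"delta_pos":[0,0,0],"turn":[-2.3,4.9,-1]},{"hand":5,"delta_pos":[0,0,0],"turn":[-3.5,4.2,-1.1]}]'
python3 -m inch '[{"hand":5,"delta_pos":[0,0,0],"turn":[0,0,0]},{"hand":5,"delta_pos":[0,0,0],"turn":[0,0,0]}]' >/dev/null
python3 flip.py 0 0.4 3
python3 - <<'E'
from h import *
Rt=tgt(12,90);plan([.4976,.021,.21],Rt)
E
```

```text
t: 17.4
tool_pos: [0.3557, -0.2779, 0.4146]
ee_rot: [-2.995, 0.657, 2.53]
force: [-0.1, 0.4, -0.8]
finger_gap: 0.0502
gripper_force: 0.0
[ 0.32 -0.02  0.12  2.26  0.77  0.37  0.69] [ 0.356 -0.278  0.415] [ 0.356 -0.278  0.414]
1 [-3.6  4.1 -0.8] [ 0.4  -0.39 -0.83]
2 [-4.6  3.1 -1.1] [ 0.41 -0.3  -0.86]
3 [-5.4  1.9 -1.1] [ 0.44 -0.2  -0.88]
t 17.6 tcp [ 0.3558 -0.278   0.415 ] goal [0.4976 0.021  0.365 ] gap 0.0497 F [-0.4  0.2 -1. ] q [ 0.32 -0.02  0.12  2.26  0.77  0.37  0.69]
turn deg (tool) [-23.23  32.36 -48.06] | shift cm before turn [ 7.5  32.34 -4.27] | after turn [-20.09  26.3    5.  ]
```

```bash

python3 -m inch '[{"hand":5,"delta_pos":[0,0,0],"turn":[-2.9,4.05,-6]},{"hand":5,"delta_pos":[0,0,0],"turn":[-2.9,4.05,-6]},{"hand":5,"delta_pos":[0,0,0],"turn":[-2.9,4.05,-6]},{"hand":5,"delta_pos":[0,0,0],"turn":[-2.9,4.05,-6]},{"hand":5,"delta_pos":[0,0,0],"turn":[-2.9,4.05,-6]}]' >/dev/null
python3 -m inch '[{"hand":5,"delta_pos":[0,0,0],"turn":[-2.9,4.05,-6]},{"hand":5,"delta_pos":[0,0,0],"turn":[-2.9,4.05,-6]},{"hand":5,"delta_pos":[0,0,0],"turn":[-2.9,4.05,-6]},{"hand":5,"delta_pos":[0,0,0],"turn":[0,0,0]},{"hand":5,"delta_pos":[0,0,0],"turn":[0,0,0]}]'
python3 - <<'E'
from h import *
Rt=tgt(12,90);plan([.4976,.021,.21],Rt)
E
```

```text
t: 18.6
tool_pos: [0.3541, -0.2799, 0.4141]
ee_rot: [-3.074, 0.081, -3.08]
force: [0.3, -0.1, -0.2]
finger_gap: 0.0501
gripper_force: 0.0
t 18.6 tcp [ 0.3541 -0.2799  0.4141] goal [0.4976 0.021  0.365 ] gap 0.0501 F [ 0.3 -0.1 -0.2] q [ 0.36  0.1   0.2   2.02 -0.02  0.92  2.2 ]
turn deg (tool) [-4.2   4.35 -8.62] | shift cm before turn [-15.73  29.51   4.23] | after turn [-20.3   26.45   4.91]
```

```bash

python3 -m inch '[{"hand":5,"delta_pos":[0,0,0],"turn":[-2.1,2.18,-4.3]},{"hand":5,"delta_pos":[0,0,0],"turn":[-2.1,2.18,-4.3]},{"hand":5,"delta_pos":[-2.5,3.3,0],"turn":[0,0,0]},{"hand":5,"delta_pos":[-2.5,3.3,0],"turn":[0,0,0]},{"hand":5,"delta_pos":[-2.5,3.3,0],"turn":[0,0,0]}]' >/dev/null
python3 -m inch '[{"hand":5,"delta_pos":[-2.5,3.3,0],"turn":[0,0,0]},{"hand":5,"delta_pos":[-2.5,3.3,0],"turn":[0,0,0]},{"hand":5,"delta_pos":[-2.5,3.3,0],"turn":[0,0,0]},{"hand":5,"delta_pos":[-2.5,3.3,0],"turn":[0,0,0]},{"hand":5,"delta_pos":[-2.5,3.3,0],"turn":[0,0,0]}]' >/dev/null
python3 -m inch '[{"hand":5,"delta_pos":[0,0,0],"turn":[0,0,0]},{"hand":5,"delta_pos":[0,0,0],"turn":[0,0,0]}]'
python3 - <<'E'
from h import *
Rt=tgt(12,90);plan([.4976,.021,.062],Rt)
E
```

```text
t: 19.8
tool_pos: [0.4935, 0.0216, 0.4159]
ee_rot: [3.141, 0.003, -2.928]
force: [-1.2, -0.4, -0.3]
finger_gap: 0.0503
gripper_force: 0.0
t 19.8 tcp [0.4935 0.0216 0.4159] goal [0.4976 0.021  0.217 ] gap 0.0503 F [-1.2 -0.4 -0.3] q [-0.1   0.22 -0.07  1.86  0.02  1.06  1.62]
turn deg (tool) [0.04 0.17 0.23] | shift cm before turn [-0.33 -0.16 19.89] | after turn [-0.39 -0.14 19.89]
```

```bash

python3 -m inch '[{"hand":4,"delta_pos":[-0.36,-0.14,4.5],"turn":[0,0,0]},{"hand":4,"delta_pos":[0,0,4.5],"turn":[0,0,0]},{"hand":4,"delta_pos":[0,0,4],"turn":[0,0,0]},{"hand":4,"delta_pos":[0,0,2],"turn":[0,0,0]},{"hand":4,"delta_pos":[0,0,0],"turn":[0,0,0]}]'
python3 -m inch '[{"hand":4,"delta_pos":[0,0,1.5],"turn":[0,0,0]},{"hand":4,"delta_pos":[0,0,1.5],"turn":[0,0,0]},{"hand":4,"delta_pos":[0,0,1.4],"turn":[0,0,0]},{"hand":4,"delta_pos":[0,0,0],"turn":[0,0,0]}]'
python3 - <<'E'
from h import *
Rt=tgt(12,90);plan([.4976,.021,.066],Rt)
E
```

```text
t: 20.3
tool_pos: [0.496, 0.0194, 0.2638]
ee_rot: [3.14, -0.003, -2.93]
force: [-0.3, 0.1, -0.1]
finger_gap: 0.0396
gripper_force: 0.0
t: 20.7
tool_pos: [0.4975, 0.0203, 0.2224]
ee_rot: [3.139, 0.002, -2.929]
force: [-0.5, 0.0, 0.8]
finger_gap: 0.0397
gripper_force: 0.0
t 20.7 tcp [0.4975 0.0203 0.2224] goal [0.4976 0.021  0.221 ] gap 0.0397 F [-0.5  0.   0.8] q [-0.1   0.47 -0.06  2.07  0.05  0.6   1.59]
turn deg (tool) [0.14 0.12 0.18] | shift cm before turn [-0.02  0.06  0.14] | after turn [-0.02  0.06  0.14]
```

```bash

python3 -m inch '[{"hand":1,"delta_pos":[0,0.06,0],"turn":[0,0,0]},{"hand":0.8,"delta_pos":[0,0,0],"turn":[0,0,0]},{"hand":0.8,"delta_pos":[0,0,0],"turn":[0,0,0]},{"hand":0.8,"delta_pos":[0,0,0],"turn":[0,0,0]},{"hand":0.8,"delta_pos":[0,0,0],"turn":[0,0,0]}]' 60
python3 -m inch '[{"hand":0.8,"delta_pos":[0,0,0],"turn":[0,0,0]},{"hand":0.8,"delta_pos":[0,0,0],"turn":[0,0,3]},{"hand":0.8,"delta_pos":[0,0,0],"turn":[0,0,4]},{"hand":0.8,"delta_pos":[0,0,0],"turn":[0,0,4]},{"hand":0.8,"delta_pos":[0,0,0],"turn":[0,0,4]}]'
python3 - <<'E'
from h import *
Rt=tgt(12,90);plan([.4976,.021,.066],Rt)
from plant import sensors;print(sensors.get_obs()['wrist_torque'])
E
```

```text
t: 21.2
tool_pos: [0.4983, 0.0208, 0.2239]
ee_rot: [3.14, 0.005, -2.928]
force: [-0.7, -4.1, 6.6]
finger_gap: 0.0128
gripper_force: 58.9
t: 21.7
tool_pos: [0.4983, 0.0211, 0.2239]
ee_rot: [3.138, 0.004, 3.091]
force: [-0.8, -3.5, 6.1]
finger_gap: 0.0129
gripper_force: 58.9
t 21.7 tcp [0.4983 0.0211 0.2239] goal [0.4976 0.021  0.221 ] gap 0.0129 F [-0.8 -3.5  6.1] q [-0.16  0.47  0.01  2.07 -0.01  0.6   1.39]
turn deg (tool) [  0.17   0.25 -14.9 ] | shift cm before turn [ 0.07 -0.01  0.29] | after turn [0.07 0.01 0.29]
[-0.79165097  0.14917723  0.32712892]
```

Torque is low, so the knob is turning with the tool. 45° remain.

```bash

python3 -m inch '[{"hand":0.8,"delta_pos":[0,0,0],"turn":[0,0,4]},{"hand":0.8,"delta_pos":[0,0,0],"turn":[0,0,4]},{"hand":0.8,"delta_pos":[0,0,0],"turn":[0,0,4]},{"hand":0.8,"delta_pos":[0,0,0],"turn":[0,0,4]},{"hand":0.8,"delta_pos":[0,0,0],"turn":[0,0,4]}]'
python3 -m inch '[{"hand":0.8,"delta_pos":[0,0,0],"turn":[0,0,4]},{"hand":0.8,"delta_pos":[0,0,0],"turn":[0,0,4]},{"hand":0.8,"delta_pos":[0,0,0],"turn":[0,0,4]},{"hand":0.8,"delta_pos":[0,0,0],"turn":[0,0,4]},{"hand":0.8,"delta_pos":[0,0,0],"turn":[0,0,4]}]'
python3 -m inch '[{"hand":0.8,"delta_pos":[0,0,0],"turn":[0,0,3]},{"hand":0.8,"delta_pos":[0,0,0],"turn":[0,0,2]},{"hand":0.8,"delta_pos":[0,0,0],"turn":[0,0,0]},{"hand":0.8,"delta_pos":[0,0,0],"turn":[0,0,0]}]'
python3 - <<'E'
from h import *
Rt=tgt(-48,90);plan([.4976,.021,.066],Rt)
E
```

```text
t: 22.2
tool_pos: [0.4983, 0.0213, 0.2239]
ee_rot: [3.136, 0.003, 2.742]
force: [-0.3, -1.7, 5.8]
finger_gap: 0.0125
gripper_force: 58.8
t: 22.7
tool_pos: [0.4985, 0.0215, 0.2239]
ee_rot: [3.135, 0.0, 2.393]
force: [-0.2, -1.4, 5.4]
finger_gap: 0.0126
gripper_force: 58.7
t: 23.1
tool_pos: [0.4985, 0.0216, 0.2239]
ee_rot: [3.135, -0.0, 2.309]
force: [-0.1, -1.2, 5.9]
finger_gap: 0.0128
gripper_force: 59.0
t 23.1 tcp [0.4985 0.0216 0.2239] goal [0.4976 0.021  0.221 ] gap 0.0128 F [-0.1 -1.2  5.9] q [-0.32  0.48  0.23  2.08 -0.2   0.6   0.78]
turn deg (tool) [ 0.37 -0.    0.27] | shift cm before turn [ 0.02 -0.11  0.29] | after turn [ 0.02 -0.11  0.29]
```

Release, rise straight up, and look.

```bash

python3 -m inch '[{"hand":2,"delta_pos":[0,0,0],"turn":[0,0,0]},{"hand":3.5,"delta_pos":[0,0,0],"turn":[0,0,0]},{"hand":4,"delta_pos":[0,0,0],"turn":[0,0,0]},{"hand":4,"delta_pos":[0,0,0],"turn":[0,0,0]},{"hand":4,"delta_pos":[0,0,-1]  ,"turn":[0,0,0]}]'
python3 -m inch '[{"hand":4,"delta_pos":[0,0,-3],"turn":[0,0,0]},{"hand":4,"delta_pos":[0,0,-4],"turn":[0,0,0]},{"hand":4,"delta_pos":[0,0,-4],"turn":[0,0,0]},{"hand":4,"delta_pos":[0,0,-4],"turn":[0,0,0]},{"hand":4,"delta_pos":[0,0,-4],"turn":[0,0,0]}]'
python3 -m inch '[{"hand":4,"delta_pos":[0,0,0],"turn":[0,0,0]},{"hand":4,"delta_pos":[0,0,0],"turn":[0,0,0]},{"hand":4,"delta_pos":[0,0,0],"turn":[0,0,0]}]' >/dev/null
python3 - <<'E'
from h import *
p,d=optics.capture('scene');P=pts('scene',d)
cv2.imwrite('pics/s6.png',cv2.resize(p[150:310,210:410],(750,600),interpolation=3))
rr=np.hypot(P[...,0]-.4976,P[...,1]-.021)
K=P[(rr<.06)&(P[...,2]>.064)&(P[...,2]<.085)];print(len(K),cv2.minAreaRect(K[:,:2].astype(np.float32)) if len(K)>5 else '')
h=np.hypot(P[...,0]-.6203,P[...,1]-.0472)
K=P[(h<.04)&(P[...,2]>.05)&(P[...,2]<.058)];print('puck top',len(K),K.mean(0) if len(K) else '',cv2.minEnclosingCircle(K[:,:2].astype(np.float32)) if len(K) else '')
K=P[(h<.02)&(P[...,2]>.0585)&(P[...,2]<.07)];print('button',len(K),K.mean(0) if len(K) else '')
E
```

```text
t: 23.6
tool_pos: [0.4971, 0.0219, 0.2317]
ee_rot: [3.14, -0.003, 2.309]
force: [-0.9, 0.4, -0.5]
finger_gap: 0.04
gripper_force: 0.0
t: 24.1
tool_pos: [0.4968, 0.0208, 0.4248]
ee_rot: [3.137, -0.002, 2.309]
force: [1.4, -0.2, -0.5]
finger_gap: 0.0401
gripper_force: 0.0
28 ((0.5032254457473755, 0.026182040572166443), (0.019661778584122658, 0.055237289518117905), 36.38310241699219)
puck top 177 [0.62288522 0.05109647 0.05312485] ((0.6222265958786011, 0.050461504608392715), 0.029270801693201065)
button 11 [0.62149028 0.05013244 0.06042613]
```

View pics/s6.png

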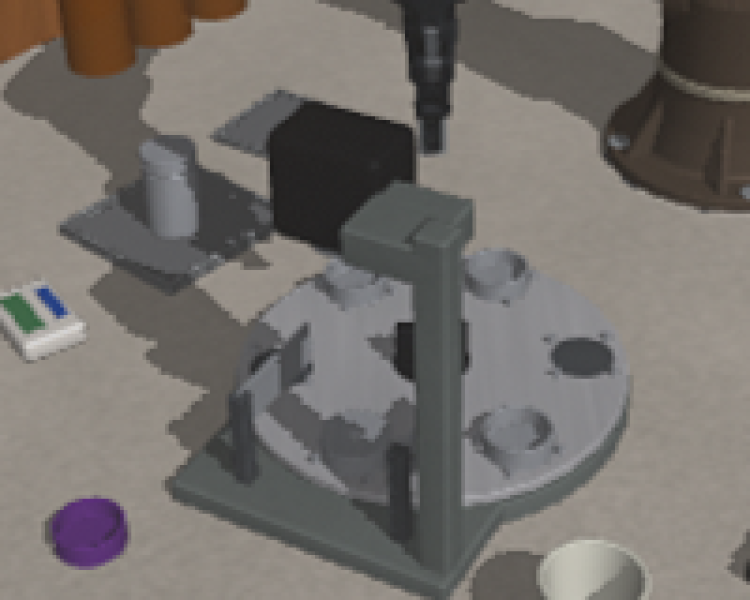

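The view shows the puck under the head at (365,445), all three pans in their places, the tin upright in the tray at (170,190), and the gripper clear. The puck measures within about 3 mm of the spot.

```bash
python3 -c "
from plant import arm;print(arm.job_done())"
```

```text
the job is handed in; nothing more can be done
None
```

I handed the job in at about 24 s. The tin stands upright in the larger grey tray, and the puck sits under the reading head, within about 3 mm of the spot. The pans are in their places, and I never moved near the cup, timer or scale; the hand-in call did not report a verdict.

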